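# Take the stacked mixer parts apart and put each in its place

### The arm

A 7-joint arm with a two-finger parallel gripper is mounted at the origin on the work surface. World frame = base frame: x ahead of the robot, y to its left, z up, the work surface at z = 0. Lengths are in m, angles in rad, forces in N, time in s.
With the tool pointing down it reaches from about 0.425 to 0.875 m from the base axis. Payload 4.7 kg.
Tool frame: the origin (TCP) lies midway between the tips of the shut fingers; the grasp point (between the pads) lies 19 mm behind it; z points along the fingers, y is the direction in which the jaws open and shut (so a half turn about z gives the same grasp; the last joint's range is limited). The gripper opens to 87 mm and grips with 3 to 60 N. Pads are 19 mm wide; open, the fingers measure 117 mm over their backs; the gripper's body (75 mm by 190 mm) begins 51 mm behind the grasp point.
Start: joints at [1.234, 0.321, -0.07, 1.45, 0.023, 1.371, -0.057], TCP at [0.223, -0.61, 0.223] pointing down, gripper open.
Joint ranges: [-2.86, 2.86], [-0.3, 2.09], [-1.38, 1.24], [0.06, 2.45], [-1.56, 4.7], [0.09, 2.05], [-2.69, 2.69]. Speed limits (rad/s): [2.57, 2.57, 3.14, 3.14, 3.14, 3.14, 3.14].

### API

Orientations are given as a rotation vector (axis times angle).
In Python, from bench import * gives the robot as it stands.
- The arm moves only by the tool move_arm, never from a script. Its arguments are lists of equal length, an entry for each row: "jaw": the closure in counts, from 0 (fully open) to 255 (shut); "slide": the shift along the tool's x, y, z in cm, a list of three; "dr": the turn, a rotation vector about the tool's x, y, z in degrees, a list of three. A call has 1 to 5 rows; each row shifts and turns the commanded pose from where the row before left it, along the tool's axes as they then stand; what a row does not reach is not made up. A row lasts 1/10 s, in which the tool goes at most 50 mm and 8.59 degrees, less where a joint would pass 70% of its speed; a pose out of reach is approached as far as the arm can. A call with a gripper value outside its range is refused whole. The fingers move at their own pace and stop on an object; "force" is the grip in N (left out, the last holds). Time passes only in rows, so rows that do not move let the fingers close. It gives the time, the measured TCP pose, the force and the opening at its end, in the units of the state.
- get_state(): the state, without advancing time (a new reading comes with each control period).
- get_image(name): name is "side" or "top" or "wrist"; returns (picture, depth): 384x512x3 uint8, red, green, blue; 384x512 float32, m along the optical axis (not along the pixel's ray), 0 where there is no reading.
- camera_params(name): a dict with "K" (3x3 intrinsics, pixels), "extrinsics" (4x4, takes a point from camera to world coordinates); the wrist camera has in their place "tool_from_camera" (4x4, takes a point from camera to tool coordinates, whose origin is the TCP and whose axes are the flange's). Camera axes: x right, y up, looking along -z (the intrinsics and any distortion apply to the point x, -y, -z); pixel columns grow to the right and rows downward; lengths in m; the calibration is good to about 2 mm. A picture is of the moment at which its call begins: read the wrist's pose just before it. camera_params takes no time and is no camera call.
- close_job(): hands the job in, once; it reports no verdict.
Trained networks look in the newest picture that a camera, given by its name, has taken for a name from the list of things; names that differ only in an ending like _2 or _b are one class to them, and where a whole thing is asked for, a point or a joint stands for the part that bears it (a point fixed in the world has none). Each returns a list of dicts, best first, with "score" (0 to 1); they miss things now and then, are a little off and sometimes report something else, mostly with a low value. They report only what shows in the picture. A call takes as long as a camera call. They do not tell look-alikes from the thing itself.
- regions_of(camera, query): "mask" (384x512 bool, what is visible of it) and "xy" ([column, row] in pixels, amid what is visible of it).
The state is a dict: "time": time; "joint_positions": joint angles; "qd": joint speeds; "joint_torque": joint torques, N m; "position": TCP position; "tool_rot": TCP orientation; "ft_force": force on the tool from outside, world axes, zero at the start; "torque": the same for the moment, N m; "grip_width": opening from 0.0 (shut) to 1.0 (fully open).
Only numpy, scipy, OpenCV 4.12 (cv2) and the standard library are available. Lean on these libraries where they do the work, as an engineer would, in place of code of your own. Each camera call takes 0.05 s, during which the arm holds its last target.

### The job

Take the stack of mixer parts apart: put the white spacer ring over the keyed shaft flat on the drive's flange, then, on top of it, the hub whose two keyways line up with the shaft's keys, pushed right down so that it lies flat on the spacer. Put the other hub over the thin post of the storage stand, flat on its foot, and lay the bare aluminium block flat inside the rim of the dry bath, lengthwise and about in the middle; leave the tip box, jar and beaker where they stand.

Things in the scene. Friction and masses are not known exactly. Their poses are not given: they have to be found in the camera images.
- spacer: White plastic ring, outer diameter 62, inner 44, height 14 mm, 40 g. Origin: centre of its underside. Starts on top of one of the two hubs (either one), underside 68 mm above the bench; 3 mm wider all round than the hub, so fingers close on the ring alone. Passes over shaft and keys with 5 mm to spare.
- hub_line: Dark metal hub, round, 56 mm diameter, 28 high, about 160 g; bore 23 mm, two keyways 14 mm wide opposite each other along its +x and -x: from above one straight slot 40 mm long with a wider middle. Origin: centre of its underside. Starts on one end of the block (either), 36 mm from its middle, underside 40 mm above the bench.
- hub_corner: Dark metal hub, outside like the other (56 mm diameter, 28 high, about 160 g), bore 23 mm, but its two 14 mm keyways, along its +x and +y, are at right angles: from above an L-shaped opening 20 mm from centre to end. Origin: centre of its underside. Starts on the other end of the block, underside 40 mm above the bench.
- block: Bare aluminium tube block, 140 x 60 x 40 mm (along its x, y, z), about 0.5 kg, small dark tube holes along both long top edges. Stands on the bench, both hubs side by side on it 72 mm apart along its length with 16 mm free between them: grip hubs and block across the block's width (its y). Origin: centre of its underside.
- drive: White round mixer drive, fixed, 140 mm diameter, 45 high; on it a black flange (52 diameter, its top 57 mm above the bench) and upright steel shaft, 17 diameter, 50 tall above the flange, tapered tip. Two opposite keys, 7 wide, along its +x and -x, 34 mm over both, reach 34 mm above the flange. Black side knob at -x. Origin: centre of underside, on the shaft's axis.
- stand: Storage stand, fixed: grey round foot, 90 mm diameter, 18 high, with a thin plain steel post in its middle, 10 mm diameter, its top 40 mm above the foot, tapered tip. Origin: centre of its underside, on the post's axis.
- bath: White dry-bath heater, fixed, 210 x 130 x 50 mm (length along its x), with a dark heating plate on top, 50 mm above the bench, framed by a grey rim 6 mm high; inside the rim 164 x 84 mm. Display and black knob on its -x end. Origin: centre of its underside, below the plate's centre. The block may lie either way round.
- tipbox: Bystander beyond the work, to be left alone: grey tip box full of white tips, 70 x 115 x 55 mm, loose. Origin under its centre.
- jar: Bystander beyond the work, to be left alone: clear jar with a black lid, 72 mm diameter, 85 mm high, loose. Origin under its centre.
- beaker: Bystander beyond the work, to be left alone: glass beaker, 66 mm diameter, 80 mm high, loose. Origin under its centre.
There are look-alikes about, which are no part of the job. What is shaped like the drive but purple or red is not meant.

How it is judged:
By the outcome, as a careful person would: the job done as asked, in the order asked, and still so for the second after the job is handed in, with the robot touching nothing.
It also fails if it takes over 125 s, if anything falls off the work surface, if the arm or the gripper's body presses on something with over 40 N, if the wrist force passes 120 N, or if a joint passes its speed limit or range.

## Working session

There is one attempt and no reset: what is moved stays moved. The work goes in short steps, Python scripts to look and compute and a tool call to move; the robot and the scene stay as the last step left them, time stands still between calls to the robot, and variables do not carry over. Pictures are saved under pics/ and viewed, and the job is handed in when it is done.

Besides the shell and the picture viewer there is one more tool, called after "Request:" by a JSON object that holds its "fn" and its "kwargs". move_arm: Moves the arm, as the interface text tells. Its arguments: {"type":"object","properties":{"jaw":{"type":"array","items":{"type":"number"}},"slide":{"type":"array","items":{"type":"array","items":{"type":"number"}}},"dr":{"type":"array","items":{"type":"array","items":{"type":"number"}}},"force":{"type":"number"}},"required":["jaw","slide","dr"]}

```bash
ls; mkdir -p pics
python3 - <<'E'
from bench import *
import cv2, numpy as np
print(get_state())
for n in ["side","top","wrist"]:
    im,d=get_image(n); np.savez(f"pics/{n}0.npz",im=im,d=d)
    cv2.imwrite(f"pics/{n}0.png",cv2.cvtColor(im,cv2.COLOR_RGB2BGR)); print(n,camera_params(n))
E
```

```text
pics
{'time': 0.0, 'joint_positions': array([ 1.2340731 ,  0.32183878, -0.07007447,  1.45167037,  0.02261382,
        1.37080419, -0.05689038]), 'qd': array([ 0.00019484,  0.00025475,  0.00011395, -0.00047895,  0.00109662,
        0.00047312, -0.00111126]), 'joint_torque': array([ 9.75880430e-04, -4.91290784e+01, -4.03595427e-01, -3.12524736e+01,
       -6.41063601e-02,  4.37052338e-02,  1.71541378e-04]), 'position': array([ 0.22313743, -0.60990825,  0.22145352]), 'tool_rot': array([-3.09152328e+00, -5.47973127e-01,  7.06971990e-04]), 'ft_force': array([-0.26895505, -0.31544618,  0.35233944]), 'torque': array([-0.01139523, -0.01029012,  0.04149607]), 'grip_width': 0.9958292425004575}
side {'K': array([[473.92107298,   0.        , 255.95401225],
       [  0.        , 473.92107298, 184.23636093],
       [  0.        ,   0.        ,   1.        ]]), 'extrinsics': array([[-0.67284058,  0.48502209, -0.55860462, -0.11856937],
       [-0.73954359, -0.42159606,  0.52472092,  0.65796641],
       [ 0.01899573,  0.766166  ,  0.64236191,  0.82759727],
       [ 0.        ,  0.        ,  0.       
[... 272 characters left out ...]
99261 , -0.00407433,  0.01145405,  0.04857222],
       [ 0.01084417,  0.12696529,  0.99184788,  0.98822529],
       [ 0.        ,  0.        ,  0.        ,  1.        ]])}
wrist {'K': array([[325.6286391 ,   0.        , 257.51552767],
       [  0.        , 325.6286391 , 190.26628248],
       [  0.        ,   0.        ,   1.        ]]), 'tool_from_camera': array([[-5.83651135e-04,  9.53920175e-01,  3.00059925e-01,
         8.17861749e-02],
       [ 9.99999811e-01,  6.14374087e-04, -8.04109945e-06,
         1.37783344e-04],
       [-1.92019609e-04,  3.00059864e-01, -9.53920354e-01,
        -1.61268485e-01],
       [ 0.00000000e+00,  0.00000000e+00,  0.00000000e+00,
         1.00000000e+00]])}
```

View pics/top0.png

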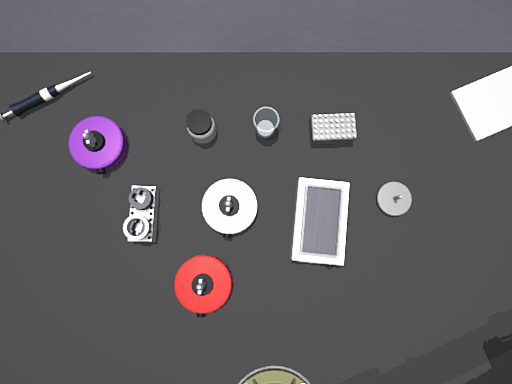

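View pics/side0.png

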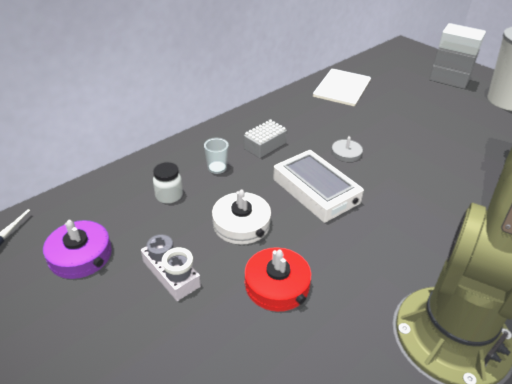

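Run:
```python
from bench import *
import numpy as np
get_image("top")
for q in ["spacer","hub_line","hub_corner","block","drive","stand","bath","tipbox","jar","beaker"]:
    r=regions_of("top",q)
    for k in r[:3]: print(q,round(k["score"],2),np.round(k["xy"]),k["mask"].sum())
print(get_state()["time"])
```

```text
spacer 0.68 [146. 232.] 287
hub_line 0.75 [136. 226.] 165
hub_corner 0.75 [146. 201.] 398
block 0.73 [149. 213.] 679
drive 0.86 [206. 280.] 2637
drive 0.68 [ 96. 144.] 2593
drive 0.65 [224. 209.] 2483
stand 0.76 [392. 199.] 934
bath 0.6 [323. 220.] 4347
tipbox 0.57 [331. 128.] 1388
jar 0.78 [202. 124.] 817
beaker 0.57 [262. 126.] 612
0.7
```

```bash
cat > h.py <<'E'
from bench import *
import numpy as np, cv2
from scipy.spatial.transform import Rotation as R
def toolT(s):
    T=np.eye(4);T[:3,:3]=R.from_rotvec(s["tool_rot"]).as_matrix();T[:3,3]=s["position"];return T
def camT(name,s=None):
    p=camera_params(name)
    if name=="wrist": return p["K"],toolT(s)@p["tool_from_camera"]
    return p["K"],p["extrinsics"]
def pix2z(K,T,uv,z):
    uv=np.atleast_2d(uv).astype(float)
    d=np.c_[(uv[:,0]-K[0,2])/K[0,0],-(uv[:,1]-K[1,2])/K[1,1],-np.ones(len(uv))]@T[:3,:3].T
    t=(z-T[2,3])/d[:,2]
    return T[:3,3]+d*t[:,None]
def cloud(K,T,d):
    v,u=np.mgrid[:d.shape[0],:d.shape[1]]
    P=np.stack([(u-K[0,2])/K[0,0]*d,-(v-K[1,2])/K[1,1]*d,-d],-1)
    return P@T[:3,:3].T+T[:3,3]
def w2pix(K,T,P):
    p=(np.atleast_2d(P)-T[:3,3])@T[:3,:3]
    return np.c_[K[0,0]*p[:,0]/-p[:,2]+K[0,2],K[1,1]*-p[:,1]/-p[:,2]+K[1,2]]
def snap(name,tag):
    s=get_state(); im,d=get_image(name); K,T=camT(name,s)
    np.savez(f"pics/{tag}.npz",im=im,d=d,K=K,T=T)
    cv2.imwrite(f"pics/{tag}.png",cv2.cvtColor(im,cv2.COLOR_RGB2BGR)); return im,d,K,T
def downR(yaw):  # tool down; tool y axis at world angle yaw 
    y=np.array([np.cos(yaw),np.sin(yaw),0]);z=np.array([0,0,-1.]);x=np.cross(y,z)
    return R.from_matrix(np.c_[x,y,z])
def plan(pos,yaw=None):
    s=get_state();r=R.from_rotvec(s["tool_rot"]);
    print("t",round(s["time"],2),"pos",np.round(s["position"],4),"f",np.round(s["ft_force"],1),"grip",round(s["grip_width"]*87,1))
    y=r.as_matrix()[:,1]; cy=np.arctan2(y[1],y[0])
    if yaw is None: yaw=cy
    dy=(yaw-cy+np.pi/2)%np.pi-np.pi/2; 
    rt=downR(cy+dy)
    print("yaw now",round(np.degrees(cy),1),"slide(cm, tool axes now)",np.round(r.inv().apply(np.array(pos)-s["position"])*100,2),"slide in target-tool axes",np.round(rt.inv().apply(np.array(pos)-s["position"])*100,2),"dr deg",np.round(np.degrees((r.inv()*rt).as_rotvec()),2),"q7",round(s["joint_positions"][6],2))
def circ(P):
    A=np.c_[2*P,np.ones(len(P))];b=(P**2).sum(1);c=np.linalg.lstsq(A,b,rcond=None)[0]
    return c[:2],np.sqrt(c[2]+c[:2]@c[:2])
E
python3 - <<'E'
from h import *
f=np.load("pics/top0.npz");d=f["d"];K,T=camT("top");C=cloud(K,T,d)
print("bench z",np.median(C[240:300,60:120,2]))
for n,uv,z in [("spacer",(136,228),.082),("hubB",(140,199),.068),("drivebase",(230,207),.045),("stand",(394,199),.018),("bath",(321,221),.05),("purple",(97,143),.045),("red",(203,285),.045),("tip",(333,127),.055),("jar",(200,122),.085),("beaker",(266,122),.08)]:
    print(n,np.round(pix2z(K,T,uv,z)[0],3))
def zm(lo,hi,u0,v0,r):
    v,u=np.nonzero((C[...,2]>lo)&(C[...,2]<hi)); m=np.hypot(u-u0,v-v0)<r; P=C[v[m],u[m]]; return P
P=zm(.077,.09,136,228,25);print("spacer",len(P),circ(P[:,:2]),P.mean(0))
P=zm(.06,.074,140,199,16);print("hub",len(P),P.mean(0))
P=zm(.036,.052,230,207,35);print("drive",len(P),P.mean(0))
P=zm(.01,.025,394,199,25);print("stand",len(P),P.mean(0))
E
```

```text
bench z -0.0011568988788984713
spacer [0.458 0.328 0.082]
hubB [0.529 0.325 0.068]
drivebase [0.51  0.106 0.045]
stand [ 0.532 -0.319  0.018]
bath [ 0.474 -0.121  0.05 ]
purple [0.676 0.447 0.045]
red [0.319 0.171 0.045]
tip [ 0.714 -0.158  0.055]
jar [0.718 0.179 0.085]
beaker [0.72  0.015 0.08 ]
spacer 266 (array([0.46158172, 0.32871092]), np.float64(0.026664358776858067)) [0.46152192 0.32791704 0.08045952]
hub 304 [0.53162116 0.32531418 0.06615147]
drive 2025 [0.51409253 0.10766381 0.04311395]
stand 899 [ 0.53465877 -0.31956574  0.01622848]
```

Run:
```python
from h import *
plan([.533,-.319,.25],np.pi/2)
plan([.533,-.319,.25],0)
```

```text
t 0.7 pos [ 0.2233 -0.6105  0.2226] f [ 0.4 -0.1 -0.3] grip 86.6
yaw now -69.9 slide(cm, tool axes now) [ 39.1  -16.73  -2.74] slide in target-tool axes [ 30.97 -29.15  -2.74] dr deg [1.00e-02 0.00e+00 2.01e+01] q7 -0.06
t 0.7 pos [ 0.2233 -0.6105  0.2226] f [ 0.4 -0.1 -0.3] grip 86.6
yaw now -69.9 slide(cm, tool axes now) [ 39.1  -16.73  -2.74] slide in target-tool axes [29.15 30.97 -2.74] dr deg [ 0.00e+00  1.00e-02 -6.99e+01] q7 -0.06
```

Request:
{"fn": "move_arm", "kwargs": {"jaw": [0, 0, 0, 0, 0], "slide": [[0, 0, -1], [0, 0, -1], [0, 0, -0.7], [3.4, -3.3, 0], [3.4, -3.3, 0]], "dr": [[0, 0, 6.7], [0, 0, 6.7], [0, 0, 6.7], [0, 0, 0], [0, 0, 0]]}}

```text
time: 1.2
position: [0.2906, -0.5448, 0.2498]
tool_rot: [3.141, -0.007, 0.0]
ft_force: [1.8, 0.4, 0.2]
grip_width: 1.001
```

Request:
{"fn": "move_arm", "kwargs": {"jaw": [0, 0, 0, 0, 0], "slide": [[3.5, -3.3, 0], [3.5, -3.3, 0], [3.5, -3.3, 0], [3.5, -3.3, 0], [3.5, -3.3, 0]], "dr": [[0, 0, 0], [0, 0, 0], [0, 0, 0], [0, 0, 0], [0, 0, 0]]}}

```text
time: 1.7
position: [0.4675, -0.378, 0.2499]
tool_rot: [3.141, -0.0, 0.001]
ft_force: [1.1, -0.2, -0.4]
grip_width: 1.001
```

Request:
{"fn": "move_arm", "kwargs": {"jaw": [0, 0, 0], "slide": [[3.0, -3.2, 0], [3.0, -2.8, 0], [0, 0, 0]], "dr": [[0, 0, 0], [0, 0, 0], [0, 0, 0]]}}

```text
time: 2.0
position: [0.5316, -0.3117, 0.2497]
tool_rot: [-3.138, -0.018, -0.005]
ft_force: [0.2, 0.7, 0.6]
grip_width: 1.0
```

Run:
```python
from h import *
snap("wrist","w_stand"); plan([.48,-.12,.25])
```

```text
t 2.05 pos [ 0.529  -0.3155  0.2495] f [ 0.6 -1.2  0. ] grip 86.8
yaw now -89.6 slide(cm, tool axes now) [ -4.76 -19.58  -0.02] slide in target-tool axes [ -4.76 -19.58  -0.05] dr deg [-0.08 -0.06 -0.  ] q7 -1.12
```

View pics/w_stand.png

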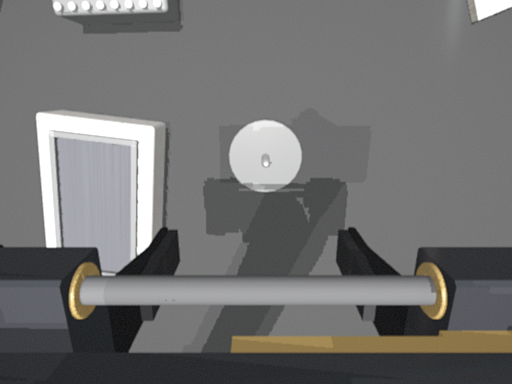

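Request:
{"fn": "move_arm", "kwargs": {"jaw": [0, 0, 0, 0, 0], "slide": [[-2.2, -4.4, 0], [-2.2, -4.4, 0], [-2.2, -4.4, 0], [-2.2, -4.4, 0], [0, 0, 0]], "dr": [[0, 0, 0], [0, 0, 0], [0, 0, 0], [0, 0, 0], [0, 0, 0]]}}

```text
time: 2.55
position: [0.4362, -0.1388, 0.2501]
tool_rot: [3.141, 0.009, -0.001]
ft_force: [0.6, -0.4, 0.4]
grip_width: 1.0
```

Request:
{"fn": "move_arm", "kwargs": {"jaw": [0], "slide": [[0, 0, 0]], "dr": [[0, 0, 0]]}}

```text
time: 2.65
position: [0.4378, -0.1441, 0.2503]
tool_rot: [3.139, -0.0, 0.002]
ft_force: [-0.5, 0.1, -0.2]
grip_width: 1.0
```

Run:
```python
from h import *
snap("wrist","w_bath"); plan([.46,.12,.25])
```

```text
t 2.7 pos [ 0.4381 -0.145   0.2501] f [ 0.1 -0.4 -0.3] grip 86.9
yaw now -90.1 slide(cm, tool axes now) [  2.14 -26.51  -0.04] slide in target-tool axes [ 2.140e+00 -2.651e+01  1.000e-02] dr deg [ 0.1  -0.06  0.  ] q7 -1.28
```

View pics/w_bath.png

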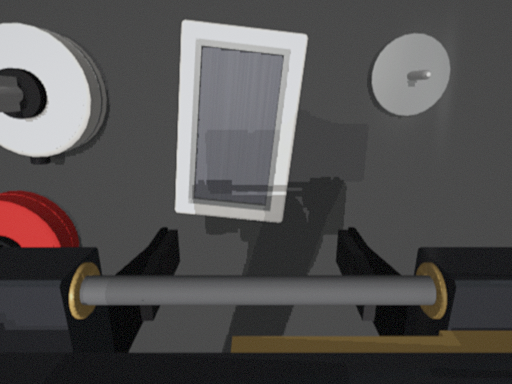

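Request:
{"fn": "move_arm", "kwargs": {"jaw": [0, 0, 0, 0, 0], "slide": [[0.3, -4.8, 0], [0.3, -4.8, 0], [0.3, -4.8, 0], [0.3, -4.8, 0], [0.3, -4.8, 0]], "dr": [[0, 0, 0], [0, 0, 0], [0, 0, 0], [0, 0, 0], [0, 0, 0]]}}

```text
time: 3.2
position: [0.4545, 0.0965, 0.2498]
tool_rot: [-3.141, 0.006, -0.001]
ft_force: [1.8, -0.5, 1.0]
grip_width: 1.002
```

Request:
{"fn": "move_arm", "kwargs": {"jaw": [0, 0, 0], "slide": [[0, -1.5, 0], [0, 0, 0], [0, 0, 0]], "dr": [[0, 0, 0], [0, 0, 0], [0, 0, 0]]}}

```text
time: 3.5
position: [0.4542, 0.1093, 0.2493]
tool_rot: [3.141, -0.004, -0.001]
ft_force: [-0.7, -0.6, 0.1]
grip_width: 1.0
```

Run:
```python
from h import *
snap("wrist","w_drive"); plan([.45,.327,.25])
```

```text
t 3.55 pos [0.4541 0.1089 0.2492] f [-0.4  0.2 -1. ] grip 86.8
yaw now -90.2 slide(cm, tool axes now) [ -0.5  -21.81  -0.08] slide in target-tool axes [ -0.5  -21.81  -0.08] dr deg [ 0.02  0.04 -0.  ] q7 -1.81
```

View pics/w_drive.png

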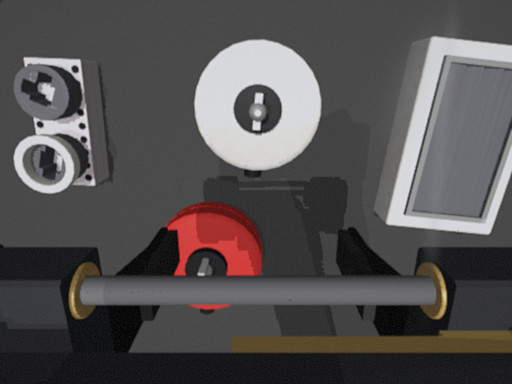

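Request:
{"fn": "move_arm", "kwargs": {"jaw": [0, 0, 0, 0, 0], "slide": [[-0.2, -4.4, 0], [-0.2, -4.4, 0], [-0.2, -4.4, 0], [-0.2, -4.4, 0], [-0.2, -4.2, 0]], "dr": [[0, 0, 0], [0, 0, 0], [0, 0, 0], [0, 0, 0], [0, 0, 0]]}}

```text
time: 4.05
position: [0.4451, 0.3286, 0.2493]
tool_rot: [3.141, -0.008, 0.001]
ft_force: [1.4, -0.1, 0.3]
grip_width: 0.999
```

Request:
{"fn": "move_arm", "kwargs": {"jaw": [0, 0, 0], "slide": [[0, 0, 0], [0, 0, 0], [0, 0, 0]], "dr": [[0, 0, 0], [0, 0, 0], [0, 0, 0]]}}

```text
time: 4.35
position: [0.4449, 0.3268, 0.249]
tool_rot: [3.14, -0.007, -0.0]
ft_force: [0.2, -0.3, -0.2]
grip_width: 0.999
```

Run:
```python
from h import *
im,d,K,T=snap("wrist","w_stack"); plan([.45,.327,.25])
cv2.imwrite("pics/w_stack2.png",cv2.resize(im[50:250,130:380,::-1],None,fx=3,fy=3,interpolation=cv2.INTER_CUBIC))
```

```text
t 4.4 pos [0.4449 0.3268 0.2492] f [-0.8 -0.1  0. ] grip 86.8
yaw now -90.3 slide(cm, tool axes now) [ 0.51 -0.02 -0.08] slide in target-tool axes [ 0.51 -0.02 -0.08] dr deg [ 0.1  -0.01  0.  ] q7 -2.38
```

View pics/w_stack2.png

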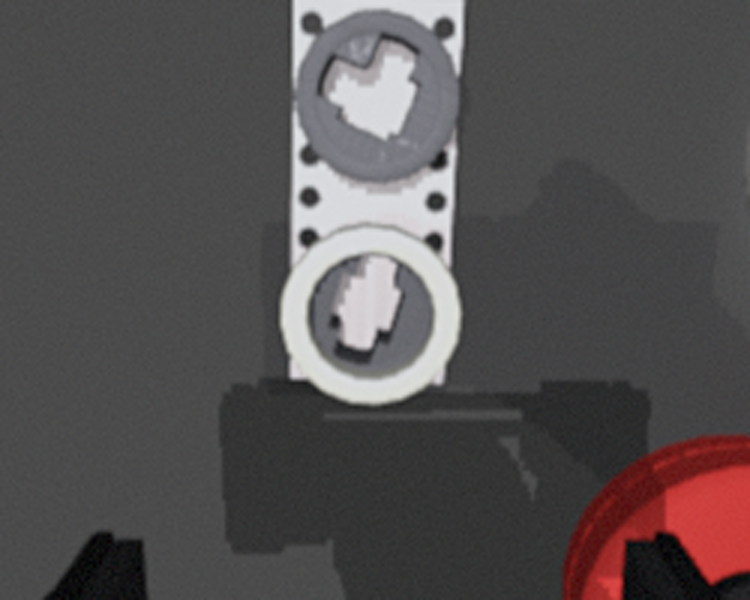

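```bash
cat >> h.py <<'E'
def load(tag):
    f=np.load(f"pics/{tag}.npz"); return f["im"],f["d"],f["K"],f["T"]
def outer(tag,z,lo,hi,c,r,name=""):
    """min enclosing circle of height band (depth) around approx world centre c; reprojected on plane z"""
    im,d,K,T=load(tag);C=cloud(K,T,d)
    m=(d>0)&(C[...,2]>lo)&(C[...,2]<hi)&(np.hypot(C[...,0]-c[0],C[...,1]-c[1])<r)
    m=m.astype(np.uint8)
    cs,_=cv2.findContours(m,cv2.RETR_EXTERNAL,cv2.CHAIN_APPROX_NONE)
    k=max(cs,key=cv2.contourArea)[:,0,:]
    P=pix2z(K,T,k,z)[:,:2]; 
    P=P[np.hypot(*(P-np.median(P,0)).T)>0]
    cc,rr=circ(P)
    for _ in range(3):
        e=np.abs(np.hypot(*(P-cc).T)-rr); cc,rr=circ(P[e<np.percentile(e,70)])
    print(name,tag,"zmed",np.round(np.median(C[...,2][m>0]),4),"c",np.round(cc,4),"r",np.round(rr,4),"npx",m.sum()); return cc,rr,m
E
python3 - <<'E'
from h import *
outer("w_stack",.082,.074,.092,(.46,.328),.05,"spacer")
outer("w_stack",.068,.058,.074,(.53,.326),.035,"corner")
outer("w_drive",.045,.035,.051,(.512,.107),.09,"drive")
outer("w_drive",.057,.052,.064,(.512,.107),.04,"flange")
outer("w_stand",.018,.010,.026,(.533,-.319),.06,"stand")
outer("w_bath",.018,.010,.026,(.533,-.319),.06,"stand")
for tag in ["w_bath"]:
    im,d,K,T=load(tag);C=cloud(K,T,d)
    for lo,hi,z in [(.053,.062,.056),(.04,.062,.056),(.044,.0525,.05)]:
        m=((C[...,2]>lo)&(C[...,2]<hi)&(np.hypot(C[...,0]-.474,C[...,1]+.121)<.125)).astype(np.uint8)
        cs,_=cv2.findContours(m,cv2.RETR_EXTERNAL,cv2.CHAIN_APPROX_NONE);k=max(cs,key=cv2.contourArea)[:,0,:]
        P=pix2z(K,T,k,z)[:,:2]; print(lo,m.sum(),cv2.minAreaRect((P*1000).astype(np.float32)))
im,d,K,T=load("w_stack");C=cloud(K,T,d)
m=((C[...,2]>.03)&(C[...,2]<.048)&(np.hypot(C[...,0]-.497,C[...,1]-.327)<.1)).astype(np.uint8)
k=np.argwhere(m)[:,::-1]
P=pix2z(K,T,k,.04)[:,:2];print("block",cv2.minAreaRect((P*1000).astype(np.float32)), np.median(C[...,2][m>0]))
E
```

```text
spacer w_stack zmed 0.0809 c [0.4613 0.3303] r 0.0301 npx 1462
corner w_stack zmed 0.0669 c [0.532  0.3278] r 0.0271 npx 1801
drive w_drive zmed 0.044 c [0.5144 0.1087] r 0.0682 npx 10946
flange w_drive zmed 0.0562 c [0.5142 0.1087] r 0.0255 npx 1535
stand w_stand zmed 0.0172 c [ 0.534  -0.3205] r 0.0441 npx 4011
stand w_bath zmed 0.0172 c [ 0.533  -0.3187] r 0.0446 npx 4981
0.053 2836 ((475.1376647949219, -121.21446990966797), (95.76856231689453, 175.64186096191406), 83.77754974365234)
0.04 22442 ((476.332763671875, -121.86813354492188), (126.14289855957031, 203.87240600585938), 83.77232360839844)
0.044 19558 ((475.6043701171875, -121.49161529541016), (128.27105712890625, 207.3119659423828), 83.77232360839844)
block ((497.0000915527344, 329.8207092285156), (59.67567825317383, 138.9286346435547), 87.68755340576172) 0.03920983070878897
```

```bash
python3 - <<'E'
from h import *
im,d,K,T=load("w_drive");C=cloud(K,T,d)
m=((C[...,2]>.082)&(C[...,2]<.098)&(np.hypot(C[...,0]-.514,C[...,1]-.1087)<.03))
P=C[m];print(len(P),"z",np.median(P[:,2])); print(cv2.minAreaRect((P[:,:2]*1000).astype(np.float32)), P.mean(0)); 
q=P[:,:2]-P[:,:2].mean(0);U=np.linalg.svd(q,full_matrices=False)[2];print("axis deg",np.degrees(np.arctan2(U[0,1],U[0,0])))
m2=((C[...,2]>.098)&(C[...,2]<.115)&(np.hypot(C[...,0]-.514,C[...,1]-.1087)<.03));print("tip",m2.sum(),C[m2].mean(0))
a=cv2.resize(im[60:160,200:310,::-1],None,fx=5,fy=5,interpolation=cv2.INTER_CUBIC);cv2.imwrite("pics/dk.png",a)
# slot in line hub
im,d,K,T=load("w_stack");C=cloud(K,T,d)
c=np.array([.4613,.3303])
for nm,c in (("line",c),("corner",np.array([.532,.3278]))):
  m=((C[...,2]>.058)&(C[...,2]<.074)&(np.hypot(C[...,0]-c[0],C[...,1]-c[1])<.0225))
  # rectify
  N=300;g=(np.arange(N)-N/2)*.00025
  X,Y=np.meshgrid(g,g);W=np.stack([c[0]-Y,c[1]-X,np.full_like(X,.068)],-1)
  uv=w2pix(K,T,W.reshape(-1,3)).reshape(N,N,2).astype(np.float32)
  r=cv2.remap(im,uv[...,0],uv[...,1],cv2.INTER_CUBIC)
  cv2.imwrite(f"pics/rect_{nm}.png",cv2.resize(r[...,::-1],None,fx=1.8,fy=1.8))
E
python3 -c "
import cv2,numpy as np
a=[cv2.resize(cv2.imread('pics/'+n),(380,380)) for n in ('rect_line.png','rect_corner.png')];cv2.imwrite('pics/rr.png',np.hstack(a))"
```

```text
167 z 0.09044976951603068
((514.1685180664062, 108.63313293457031), (15.353195190429688, 33.67643737792969), 79.68839263916016) [0.51525252 0.10865434 0.09137178]
axis deg 174.71243102710068
tip 229 [0.51463971 0.10879549 0.10215175]
```

View pics/rr.png

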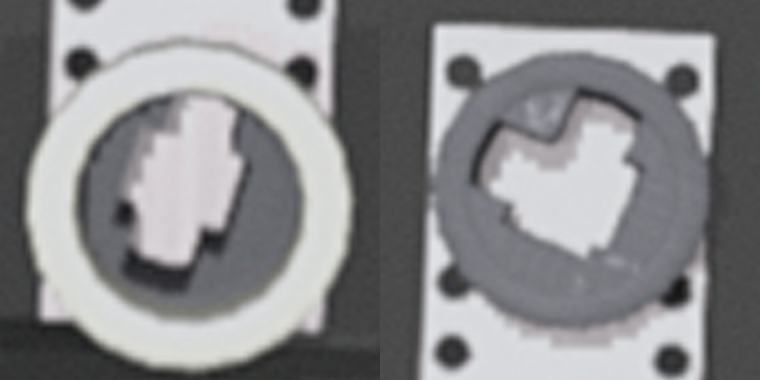

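View pics/dk.png

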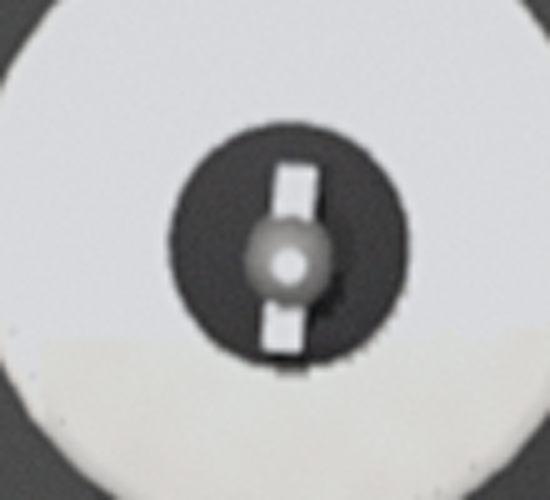

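Run:
```python
from h import *
plan([.4613,.3303,.062],np.radians(-92.3))
```

```text
t 4.4 pos [0.4449 0.3268 0.2492] f [-0.8 -0.1  0. ] grip 86.8
yaw now -90.3 slide(cm, tool axes now) [ 1.64 -0.39 18.72] slide in target-tool axes [ 1.63 -0.41 18.72] dr deg [ 0.1  -0.02  2.04] q7 -2.38
```

Request:
{"fn": "move_arm", "kwargs": {"jaw": [0, 0, 0, 0, 0], "slide": [[1.6, -0.4, 0.2], [0, 0, 4], [0, 0, 4], [0, 0, 4], [0, 0, 2.5]], "dr": [[0, 0, 2], [0, 0, 0], [0, 0, 0], [0, 0, 0], [0, 0, 0]]}}

```text
time: 4.9
position: [0.4595, 0.3299, 0.0996]
tool_rot: [3.138, -0.061, -0.003]
ft_force: [-1.0, -0.4, 0.7]
grip_width: 1.002
```

Request:
{"fn": "move_arm", "kwargs": {"jaw": [0, 0, 0, 0], "slide": [[0, 0, 2], [0, 0, 1.5], [0, 0, 0.4], [0, 0, 0]], "dr": [[0, 0, 0], [0, 0, 0], [0, 0, 0], [0, 0, 0]]}}

```text
time: 5.3
position: [0.4598, 0.3327, 0.0635]
tool_rot: [3.14, -0.057, 0.0]
ft_force: [-0.3, 1.0, 0.5]
grip_width: 0.999
```

Run:
```python
from h import *
plan([.4613,.3303,.062],np.radians(-92.3));snap("wrist","w1")
```

```text
t 5.3 pos [0.4598 0.3327 0.0635] f [-0.3  1.   0.5] grip 86.9
yaw now -92.1 slide(cm, tool axes now) [0.15 0.24 0.15] slide in target-tool axes [0.16 0.23 0.15] dr deg [ 0.03 -0.    0.23] q7 -2.54
```

View pics/w1.png

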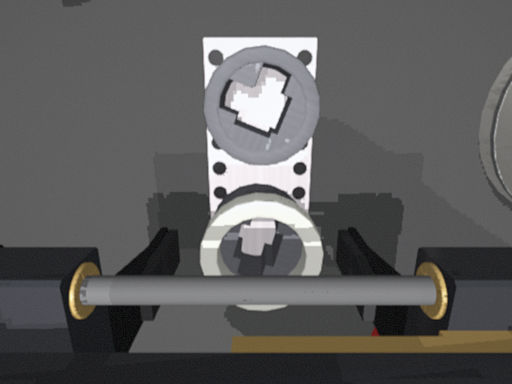

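Request:
{"fn": "move_arm", "kwargs": {"jaw": [0, 255, 255, 255, 255], "slide": [[0.15, 0.2, 0.1], [0, 0, 0], [0, 0, 0], [0, 0, 0], [0, 0, 0]], "dr": [[0, 0, 0], [0, 0, 0], [0, 0, 0], [0, 0, 0], [0, 0, 0]], "force": 20}}

```text
time: 5.85
position: [0.4608, 0.3316, 0.0627]
tool_rot: [3.141, -0.055, 0.0]
ft_force: [0.3, -0.8, 0.1]
grip_width: 0.721
```

Request:
{"fn": "move_arm", "kwargs": {"jaw": [255, 255, 255, 255, 255], "slide": [[0, 0, 0], [0, 0, 0], [0, 0, -0.5], [0, 0, -1], [0, 0, -2]], "dr": [[0, 0, 0], [0, 0, 0], [0, 0, 0], [0, 0, 0], [0, 0, 0]]}}

```text
time: 6.35
position: [0.4599, 0.3309, 0.0972]
tool_rot: [3.14, -0.054, -0.004]
ft_force: [0.0, -1.0, -0.4]
grip_width: 0.712
```

Run:
```python
from h import *
plan([.4613,.3303,.2]);snap("wrist","w2")
```

```text
t 6.35 pos [0.4599 0.3309 0.0972] f [ 0.  -1.  -0.4] grip 61.9
yaw now -92.0 slide(cm, tool axes now) [  0.12   0.07 -10.28] slide in target-tool axes [  0.14   0.05 -10.28] dr deg [ 0.07  0.13 -0.  ] q7 -2.51
```

View pics/w2.png

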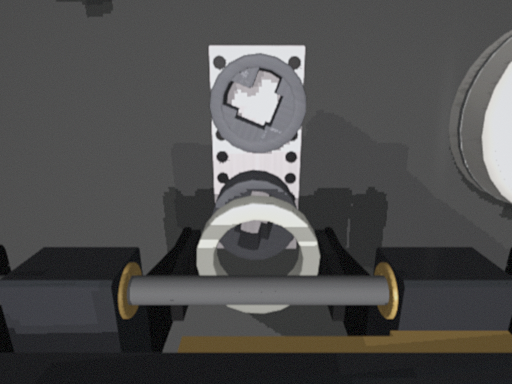

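Run:
```python
from h import *
plan([.5143,.1087,.15])
```

```text
t 6.4 pos [0.462  0.3329 0.1014] f [0.9 1.2 1.7] grip 61.9
yaw now -92.0 slide(cm, tool axes now) [ 6.02 22.21 -4.89] slide in target-tool axes [ 6.   22.22 -4.86] dr deg [-0.12 -0.19 -0.  ] q7 -2.51
```

Request:
{"fn": "move_arm", "kwargs": {"jaw": [255, 255, 255, 255, 255], "slide": [[0, 0, -4], [0.8, 3, -2], [1.1, 4.5, 0], [1.1, 4.5, 0], [1.1, 4.5, 0]], "dr": [[0, 0, 0], [0, 0, 0], [0, 0, 0], [0, 0, 0], [0, 0, 0]]}}

```text
time: 6.9
position: [0.4964, 0.1638, 0.1583]
tool_rot: [3.141, -0.054, 0.003]
ft_force: [0.8, 0.3, 0.1]
grip_width: 0.711
```

Request:
{"fn": "move_arm", "kwargs": {"jaw": [255, 255, 255, 255], "slide": [[0.5, 3, 0], [0, 2, 0], [0, 0, 0], [0, 0, 0]], "dr": [[0, 0, 0], [0, 0, 0], [0, 0, 0], [0, 0, 0]]}}

```text
time: 7.3
position: [0.4994, 0.1154, 0.1579]
tool_rot: [-3.141, 0.056, -0.001]
ft_force: [-0.8, 1.3, -1.0]
grip_width: 0.71
```

Run:
```python
from h import *
plan([.5143,.1087,.0515]);snap("wrist","w3")
```

```text
t 7.3 pos [0.4994 0.1154 0.1579] f [-0.8  1.3 -1. ] grip 61.8
yaw now -92.0 slide(cm, tool axes now) [ 1.51  0.63 10.64] slide in target-tool axes [ 1.52  0.62 10.64] dr deg [-0.02 -0.04 -0.  ] q7 -1.97
```

View pics/w3.png

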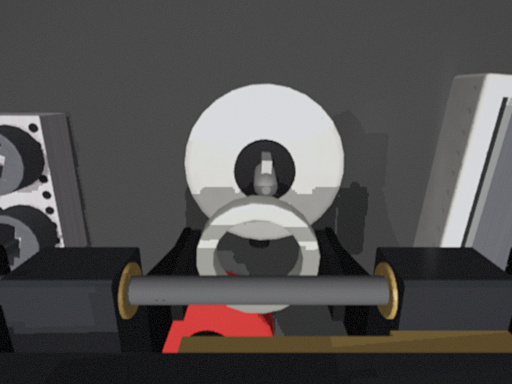

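Request:
{"fn": "move_arm", "kwargs": {"jaw": [255, 255, 255, 255, 255], "slide": [[1.5, 0.6, 0], [0, 0, 2], [0, 0, 2], [0, 0, 0], [0, 0, 0]], "dr": [[0, 0, 0], [0, 0, 0], [0, 0, 0], [0, 0, 0], [0, 0, 0]]}}

```text
time: 7.85
position: [0.5138, 0.1101, 0.1178]
tool_rot: [-3.14, 0.051, 0.001]
ft_force: [-0.4, -0.2, 0.2]
grip_width: 0.711
```

Run:
```python
from h import *
plan([.5143,.1087,.0515]);im,d,K,T=snap("wrist","w4")
C=cloud(K,T,d)
m=(np.hypot(C[...,0]-.514,C[...,1]-.109)<.045)&(C[...,2]>.126)&(C[...,2]<.145)&(d>0)
print(m.sum(),np.median(C[m],0),[ (np.percentile(C[m][:,i],1),np.percentile(C[m][:,i],99)) for i in range(3)])
P=C[m];r=P[:,:2]; print(circ(r[np.hypot(*(r-[.514,.109]).T)>.028]))
```

```text
t 7.85 pos [0.5138 0.1101 0.1178] f [-0.4 -0.2  0.2] grip 61.9
yaw now -91.9 slide(cm, tool axes now) [0.06 0.15 6.63] slide in target-tool axes [0.05 0.14 6.63] dr deg [-0.04  0.02  0.  ] q7 -2.0
5649 [0.5250052  0.10902818 0.13601806] [(np.float64(0.4852725305137286), np.float64(0.5442983692096078)), (np.float64(0.0707939252514693), np.float64(0.14788253495385817)), (np.float64(0.12651506633996606), np.float64(0.1442372696467551))]
(array([0.51345194, 0.10945672]), np.float64(0.031953606550992865))
```

View pics/w4.png

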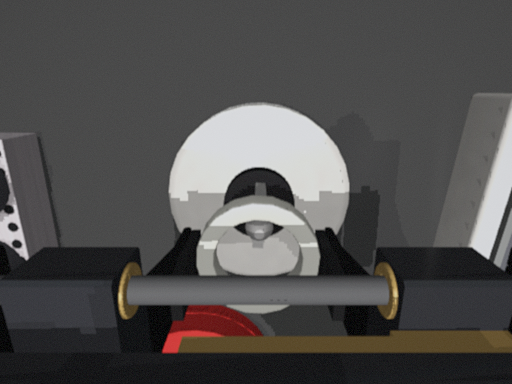

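Request:
{"fn": "move_arm", "kwargs": {"jaw": [255, 255, 255, 255, 255], "slide": [[0.1, 0.1, 1.5], [0, 0, 1.5], [0, 0, 1.5], [0, 0, 1.2], [0, 0, 0.5]], "dr": [[0, 0, 0], [0, 0, 0], [0, 0, 0], [0, 0, 0], [0, 0, 0]]}}

```text
time: 8.4
position: [0.5137, 0.1072, 0.0534]
tool_rot: [3.141, -0.055, -0.005]
ft_force: [0.8, -0.2, -0.0]
grip_width: 0.709
```

Request:
{"fn": "move_arm", "kwargs": {"jaw": [255, 255], "slide": [[0, 0, 0.2], [0, 0, 0]], "dr": [[0, 0, 0], [0, 0, 0]]}}

```text
time: 8.6
position: [0.515, 0.1076, 0.0534]
tool_rot: [-3.141, 0.055, 0.0]
ft_force: [0.4, -0.6, 0.3]
grip_width: 0.709
```

Request:
{"fn": "move_arm", "kwargs": {"jaw": [255, 255], "slide": [[0, 0, 0.1], [0, 0, 0]], "dr": [[0, 0, 0], [0, 0, 0]]}}

```text
time: 8.8
position: [0.5154, 0.1075, 0.053]
tool_rot: [3.141, -0.055, 0.001]
ft_force: [0.4, 0.6, -0.6]
grip_width: 0.714
```

Request:
{"fn": "move_arm", "kwargs": {"jaw": [255, 255], "slide": [[0, 0, 0.1], [0, 0, 0]], "dr": [[0, 0, 0], [0, 0, 0]]}}

```text
time: 9.0
position: [0.5151, 0.1074, 0.0517]
tool_rot: [3.141, -0.055, 0.001]
ft_force: [-0.2, 0.5, -0.4]
grip_width: 0.712
```

Request:
{"fn": "move_arm", "kwargs": {"jaw": [255, 255], "slide": [[0, 0, 0.1], [0, 0, 0]], "dr": [[0, 0, 0], [0, 0, 0]]}}

```text
time: 9.2
position: [0.5152, 0.1074, 0.0516]
tool_rot: [3.14, -0.055, 0.0]
ft_force: [-2.1, -1.2, 7.2]
grip_width: 0.713
```

Run:
```python
from h import *
plan([.5143,.1087,.0515]);im,d,K,T=snap("side","s4")
cv2.imwrite("pics/s4b.png",cv2.resize(im[150:270,170:310,::-1],None,fx=5,fy=5))
```

```text
t 9.2 pos [0.5152 0.1074 0.0516] f [-2.1 -1.2  7.2] grip 62.0
yaw now -92.0 slide(cm, tool axes now) [-0.09 -0.12  0.01] slide in target-tool axes [-0.09 -0.12  0.01] dr deg [ 0.05 -0.01  0.  ] q7 -2.06
```

View pics/s4b.png

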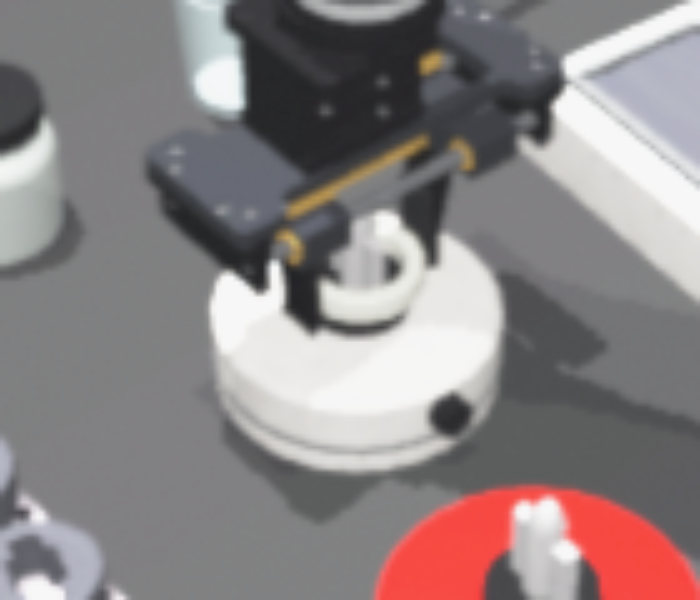

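Request:
{"fn": "move_arm", "kwargs": {"jaw": [0, 0, 0, 0, 0], "slide": [[0, 0, 0], [0, 0, 0], [0, 0, 0], [0, 0, -1], [0, 0, -3]], "dr": [[0, 0, 0], [0, 0, 0], [0, 0, 0], [0, 0, 0], [0, 0, 0]]}}

```text
time: 9.75
position: [0.5127, 0.107, 0.0889]
tool_rot: [3.141, -0.054, -0.009]
ft_force: [1.1, -0.4, -0.1]
grip_width: 0.985
```

Request:
{"fn": "move_arm", "kwargs": {"jaw": [0, 0, 0, 0, 0], "slide": [[0, 0, -4], [0, 0, -4], [-1, -2, -4], [-2, -4, 0], [-2, -4, 0]], "dr": [[0, 0, 0], [0, 0, 0], [0, 0, 0], [0, 0, 0], [0, 0, 0]]}}

```text
time: 10.25
position: [0.4692, 0.2102, 0.2128]
tool_rot: [-3.14, 0.059, -0.006]
ft_force: [0.2, 0.6, -0.8]
grip_width: 1.005
```

Request:
{"fn": "move_arm", "kwargs": {"jaw": [0, 0, 0, 0, 0], "slide": [[-1, -4, 0], [-1, -4, 0], [0, -3.5, 0], [0, 0, 0], [0, 0, 0]], "dr": [[0, 0, 0], [0, 0, 0], [0, 0, 0], [0, 0, 0], [0, 0, 0]]}}

```text
time: 10.75
position: [0.452, 0.3256, 0.2107]
tool_rot: [-3.141, 0.051, 0.001]
ft_force: [0.2, -0.4, 0.2]
grip_width: 0.998
```

Run:
```python
from h import *
plan([.4613,.3303,.048],np.radians(-92.3));im,d,K,T=snap("wrist","w5")
snap("top","t5")
```

```text
t 10.75 pos [0.452  0.3256 0.2107] f [ 0.2 -0.4  0.2] grip 86.9
yaw now -91.9 slide(cm, tool axes now) [ 0.92 -0.5  16.27] slide in target-tool axes [ 0.91 -0.51 16.27] dr deg [-0.01  0.03  0.44] q7 -2.43
```

View pics/w5.png

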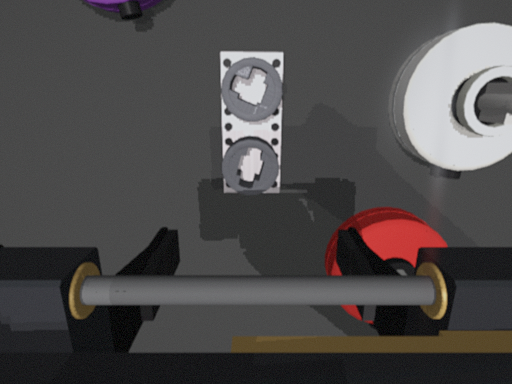

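View pics/t5.png

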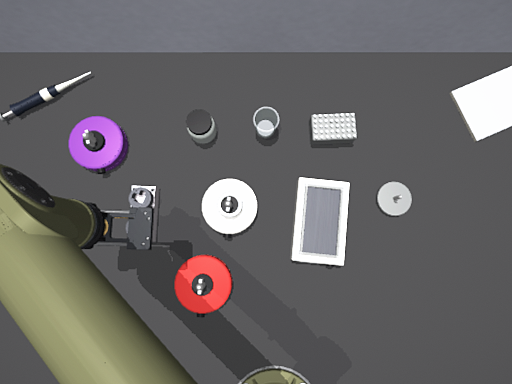

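```bash
cat >> h.py <<'E'
def slot(tag,c,z,rin=.0225,show=True):
    im,d,K,T=load(tag)
    N=240;g=(np.arange(N)-N/2)*.00025
    X,Y=np.meshgrid(g,g);W=np.stack([c[0]-Y,c[1]-X,np.full_like(X,z)],-1)
    uv=w2pix(K,T,W.reshape(-1,3)).reshape(N,N,2).astype(np.float32)
    r=cv2.remap(im,uv[...,0],uv[...,1],cv2.INTER_CUBIC)
    Z=cv2.remap(cloud(K,T,d)[...,2].astype(np.float32),uv[...,0],uv[...,1],cv2.INTER_LINEAR)
    op=(Z<z-.005)
    # match templates of line slot over yaw and shift
    best=[]
    dx=-Y;dy=-X  # world offsets
    ok=np.hypot(dx,dy)<rin
    for a in np.radians(np.arange(-90,90,1)):
        for sx in np.arange(-.003,.0031,.001):
            for sy in np.arange(-.003,.0031,.001):
                p=(dx-sx)*np.cos(a)+(dy-sy)*np.sin(a);q=-(dx-sx)*np.sin(a)+(dy-sy)*np.cos(a)
                t=(np.hypot(p,q)<.0115)|((abs(p)<.020)&(abs(q)<.007))
                best.append(((t==op)[ok].mean(),np.degrees(a),sx,sy))
    best.sort(reverse=True);print("slot fits",[np.round(b,4) for b in best[:4]])
    cv2.imwrite(f"pics/{tag}_r.png",np.hstack([cv2.resize(r[...,::-1],None,fx=1.6,fy=1.6),cv2.resize(cv2.cvtColor(op.astype(np.uint8)*255,cv2.COLOR_GRAY2BGR),None,fx=1.6,fy=1.6)]))
    return best[0]
E
python3 - <<'E'
from h import *
c,r,m=outer("w5",.068,.058,.074,(.4613,.330),.034,"line")
outer("w5",.068,.058,.074,(.532,.328),.034,"corner")
slot("w5",c,.068)
E
```

```text
line w5 zmed 0.0669 c [0.4616 0.3321] r 0.0272 npx 1874
corner w5 zmed 0.0669 c [0.532  0.3277] r 0.0271 npx 2238
slot fits [array([  0.9409, -17.    ,   0.    ,   0.    ]), array([  0.9404, -18.    ,   0.    ,   0.    ]), array([  0.9374, -16.    ,   0.    ,   0.    ]), array([  0.9365, -19.    ,   0.    ,   0.    ])]
```

View pics/w5_r.png

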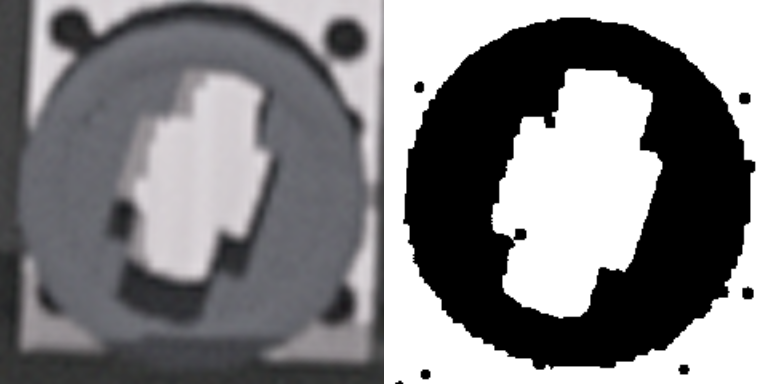

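Request:
{"fn": "move_arm", "kwargs": {"jaw": [0, 0, 0, 0, 0], "slide": [[0.9, -0.6, 2], [0, 0, 4], [0, 0, 4], [0, 0, 3], [0, 0, 1.5]], "dr": [[0, 0, 0.4], [0, 0, 0], [0, 0, 0], [0, 0, 0], [0, 0, 0]]}}

```text
time: 11.35
position: [0.4613, 0.3273, 0.0628]
tool_rot: [3.137, -0.07, -0.005]
ft_force: [-0.5, -1.1, -0.2]
grip_width: 1.0
```

Request:
{"fn": "move_arm", "kwargs": {"jaw": [0, 0, 0], "slide": [[0, 0, 1], [0, 0, 0], [0, 0, 0]], "dr": [[0, 0, 0], [0, 0, 0], [0, 0, 0]]}}

```text
time: 11.65
position: [0.4628, 0.3309, 0.0569]
tool_rot: [-3.14, 0.067, -0.003]
ft_force: [-0.2, 0.1, 0.4]
grip_width: 0.999
```

Run:
```python
from h import *
plan([.4616,.3312,.048],np.radians(-92.3))
```

```text
t 11.65 pos [0.4628 0.3309 0.0569] f [-0.2  0.1  0.4] grip 86.9
yaw now -92.4 slide(cm, tool axes now) [-0.12 -0.02  0.89] slide in target-tool axes [-0.12 -0.02  0.89] dr deg [-0.06 -0.11 -0.13] q7 -2.57
```

Request:
{"fn": "move_arm", "kwargs": {"jaw": [0, 0, 255, 255, 255], "slide": [[-0.1, 0, 0.9], [0, 0, 0], [0, 0, 0], [0, 0, 0], [0, 0, 0]], "dr": [[0, 0, 0], [0, 0, 0], [0, 0, 0], [0, 0, 0], [0, 0, 0]], "force": 35}}

```text
time: 12.15
position: [0.4609, 0.3307, 0.0467]
tool_rot: [-3.141, 0.066, -0.001]
ft_force: [0.1, 0.1, -0.2]
grip_width: 0.808
```

Request:
{"fn": "move_arm", "kwargs": {"jaw": [255, 255, 255], "slide": [[0, 0, 0], [0, 0, 0], [0, 0, 0]], "dr": [[0, 0, 0], [0, 0, 0], [0, 0, 0]]}}

```text
time: 12.45
position: [0.4608, 0.3308, 0.0466]
tool_rot: [-3.141, 0.066, -0.0]
ft_force: [0.6, 0.3, -0.0]
grip_width: 0.628
```

Run:
```python
from h import *
plan([.4616,.3312,.048],np.radians(-92.3))
```

```text
t 12.45 pos [0.4608 0.3308 0.0466] f [ 0.6  0.3 -0. ] grip 54.7
yaw now -92.4 slide(cm, tool axes now) [ 0.07 -0.05 -0.14] slide in target-tool axes [ 0.07 -0.05 -0.14] dr deg [-0.02 -0.01 -0.1 ] q7 -2.57
```

Request:
{"fn": "move_arm", "kwargs": {"jaw": [255, 255, 255, 255], "slide": [[0, 0, 0], [0, 0, -0.5], [0, 0, -1.5], [0, 0, -3]], "dr": [[0, 0, 0], [0, 0, 0], [0, 0, 0], [0, 0, 0]]}}

```text
time: 12.85
position: [0.4593, 0.3292, 0.0958]
tool_rot: [3.138, -0.065, -0.006]
ft_force: [-0.4, 0.0, -1.3]
grip_width: 0.627
```

Run:
```python
from h import *
plan([.5143,.1087,.16],np.radians(-80)); snap("wrist","w6")
```

```text
t 12.85 pos [0.4593 0.3292 0.0958] f [-0.4  0.  -1.3] grip 54.5
yaw now -92.4 slide(cm, tool axes now) [ 6.39 21.82 -6.39] slide in target-tool axes [ 1.59 22.67 -6.42] dr deg [  0.12   0.25 -12.39] q7 -2.53
```

View pics/w6.png

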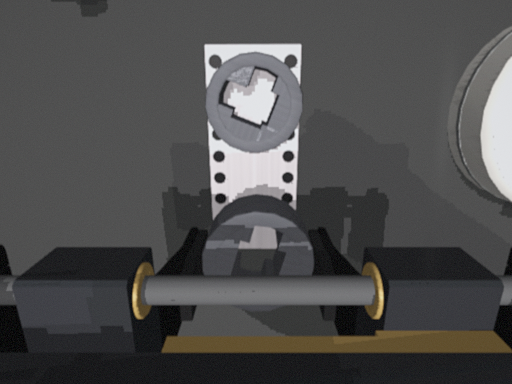

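Request:
{"fn": "move_arm", "kwargs": {"jaw": [255, 255, 255, 255, 255], "slide": [[0, 0, -3.5], [1, 3.5, -2.9], [1.3, 4.6, 0], [1.3, 4.6, 0], [1.3, 4.6, 0]], "dr": [[0, 0, 0], [0, 0, 0], [0, 0, 0], [0, 0, 0], [0, 0, 0]]}}

```text
time: 13.4
position: [0.5029, 0.1541, 0.162]
tool_rot: [3.14, -0.064, 0.003]
ft_force: [-0.2, -0.7, -1.1]
grip_width: 0.625
```

Request:
{"fn": "move_arm", "kwargs": {"jaw": [255, 255, 255, 255, 255], "slide": [[0.5, 3, 0], [0, 0.8, 0], [0, 0, 0], [0, 0, 0], [0, 0, 0]], "dr": [[0, 0, 0], [0, 0, -4.2], [0, 0, -4.2], [0, 0, -4], [0, 0, 0]]}}

```text
time: 13.9
position: [0.506, 0.1175, 0.1614]
tool_rot: [3.129, 0.274, 0.002]
ft_force: [-1.5, -0.1, -1.6]
grip_width: 0.624
```

Request:
{"fn": "move_arm", "kwargs": {"jaw": [255, 255], "slide": [[0, 0, 0], [0, 0, 0]], "dr": [[0, 0, 0], [0, 0, 0]]}}

```text
time: 14.1
position: [0.5059, 0.1176, 0.1608]
tool_rot: [3.129, 0.273, 0.001]
ft_force: [0.4, 0.5, -1.8]
grip_width: 0.628
```

Run:
```python
from h import *
plan([.5143,.1087,.125],np.radians(-80)); snap("wrist","w7")
```

```text
t 14.1 pos [0.5059 0.1176 0.1608] f [ 0.4  0.5 -1.8] grip 54.6
yaw now -80.0 slide(cm, tool axes now) [0.67 1.02 3.59] slide in target-tool axes [0.68 1.02 3.58] dr deg [ 0.02 -0.02 -0.04] q7 -1.78
```

View pics/w7.png

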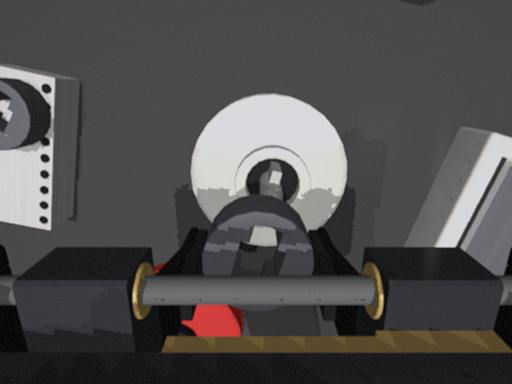

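Run:
```python
from h import *
s=get_state();c=s["position"][:2];z=s["position"][2]+.0214
im,d,K,T=load("w7");C=cloud(K,T,d)
N=300;g=(np.arange(N)-N/2)*.00025
X,Y=np.meshgrid(g,g);W=np.stack([c[0]-Y,c[1]-X,np.full_like(X,z)],-1)
uv=w2pix(K,T,W.reshape(-1,3)).reshape(N,N,2).astype(np.float32)
r=cv2.remap(im,uv[...,0],uv[...,1],cv2.INTER_CUBIC)
r=np.clip(r.astype(float)*2,0,255).astype(np.uint8)[...,::-1].copy()
o=r.copy()
def P(x,y): return int(150-y/.00025),int(150-x/.00025)
a=np.radians(-5.2);R2=lambda p,q:(p*np.cos(a)-q*np.sin(a),p*np.sin(a)+q*np.cos(a))
cv2.circle(o,(150,150),112,(0,255,0),1)
pts=[P(*R2(*v)) for v in ((.02,.007),(.02,-.007),(-.02,-.007),(-.02,.007))]
cv2.polylines(o,[np.array(pts)],True,(0,0,255),1)
cv2.imwrite("pics/w7_r.png",np.hstack([r,o])); 
o=cv2.resize(np.hstack([r,o]),(780,390));cv2.imwrite("pics/w7_r.png",o)
```

```text
(no output)
```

View pics/w7_r.png

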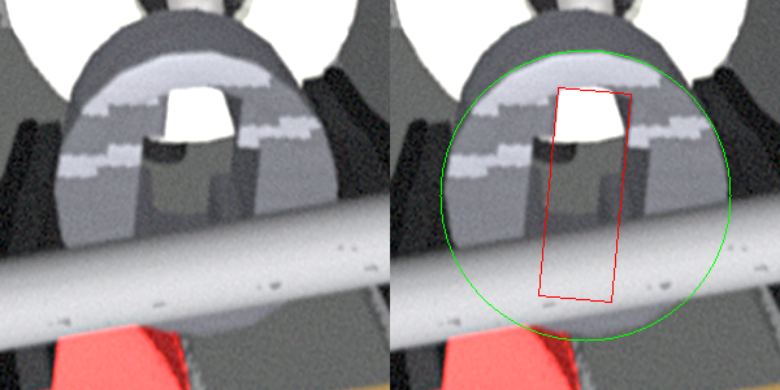

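Request:
{"fn": "move_arm", "kwargs": {"jaw": [255, 255, 255, 255], "slide": [[0.6, 1.0, 1.5], [0, 0, 1.8], [0, 0, 0], [0, 0, 0]], "dr": [[0, 0, 0], [0, 0, 0], [0, 0, 0], [0, 0, 0]]}}

```text
time: 14.55
position: [0.5132, 0.1091, 0.1276]
tool_rot: [-3.129, -0.274, 0.001]
ft_force: [0.3, 0.6, -0.8]
grip_width: 0.628
```

Run:
```python
from h import *
plan([.5138,.1087,.0776],np.radians(-80)); im,d,K,T=snap("wrist","w8")
im,d,K,T=snap("side","s8")
cv2.imwrite("pics/s8b.png",cv2.resize(im[130:270,170:310,::-1],None,fx=4,fy=4))
```

```text
t 14.55 pos [0.5132 0.1091 0.1276] f [ 0.3  0.6 -0.8] grip 54.7
yaw now -80.0 slide(cm, tool axes now) [0.05 0.05 5.  ] slide in target-tool axes [0.05 0.05 5.  ] dr deg [-0.03  0.04  0.02] q7 -1.8
```

View pics/w8.png

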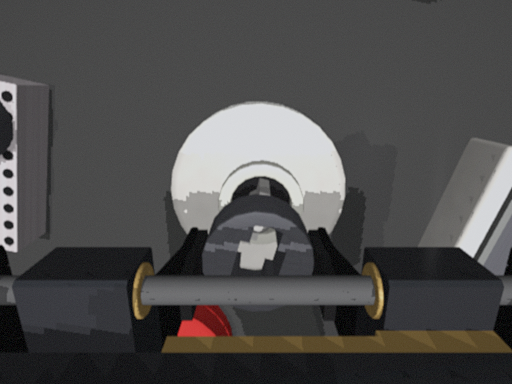

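View pics/s8b.png

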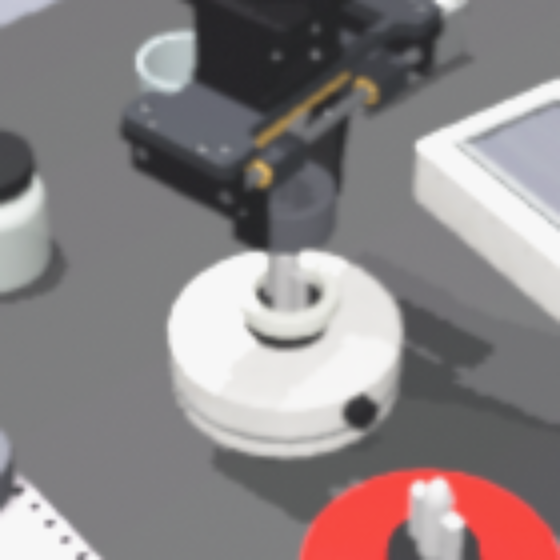

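Request:
{"fn": "move_arm", "kwargs": {"jaw": [255, 255, 255, 255], "slide": [[0.05, 0.03, 0.8], [0, 0, 0.8], [0, 0, 0.7], [0, 0, 0.3]], "dr": [[0, 0, 0], [0, 0, 0], [0, 0, 0], [0, 0, 0]]}}

```text
time: 15.05
position: [0.5133, 0.1082, 0.1003]
tool_rot: [3.13, 0.274, -0.003]
ft_force: [-0.1, 1.0, -2.6]
grip_width: 0.623
```

Request:
{"fn": "move_arm", "kwargs": {"jaw": [255, 255, 255], "slide": [[0, 0, 0.3], [0, 0, 0.4], [0, 0, 0.4]], "dr": [[0, 0, 0], [0, 0, 0], [0, 0, 0]]}}

```text
time: 15.35
position: [0.5142, 0.1084, 0.0903]
tool_rot: [3.13, 0.274, 0.0]
ft_force: [-0.2, -0.5, -1.8]
grip_width: 0.627
```

Request:
{"fn": "move_arm", "kwargs": {"jaw": [255, 255, 255, 255], "slide": [[0, 0, 0.4], [0, 0, 0.4], [0, 0, 0.2], [0, 0, 0]], "dr": [[0, 0, 0], [0, 0, 0], [0, 0, 0], [0, 0, 0]]}}

```text
time: 15.75
position: [0.5138, 0.1084, 0.0802]
tool_rot: [3.13, 0.274, -0.001]
ft_force: [0.8, 0.7, -1.4]
grip_width: 0.621
```

Request:
{"fn": "move_arm", "kwargs": {"jaw": [255, 255], "slide": [[0, 0, 0.1], [0, 0, 0]], "dr": [[0, 0, 0], [0, 0, 0]]}}

```text
time: 15.95
position: [0.5141, 0.1084, 0.0795]
tool_rot: [3.13, 0.274, 0.0]
ft_force: [-0.7, -0.5, -0.9]
grip_width: 0.631
```

Request:
{"fn": "move_arm", "kwargs": {"jaw": [255, 255], "slide": [[0, 0, 0.1], [0, 0, 0]], "dr": [[0, 0, 0], [0, 0, 0]]}}

```text
time: 16.15
position: [0.5141, 0.1084, 0.0785]
tool_rot: [3.129, 0.274, 0.0]
ft_force: [0.8, 0.0, -2.3]
grip_width: 0.629
```

Request:
{"fn": "move_arm", "kwargs": {"jaw": [255, 255], "slide": [[0, 0, 0.1], [0, 0, 0]], "dr": [[0, 0, 0], [0, 0, 0]]}}

```text
time: 16.35
position: [0.5142, 0.1084, 0.0776]
tool_rot: [3.13, 0.274, 0.0]
ft_force: [-0.2, -0.3, -2.6]
grip_width: 0.624
```

Request:
{"fn": "move_arm", "kwargs": {"jaw": [255, 255], "slide": [[0, 0, 0.1], [0, 0, 0]], "dr": [[0, 0, 0], [0, 0, 0]]}}

```text
time: 16.55
position: [0.5142, 0.1084, 0.0775]
tool_rot: [3.129, 0.274, -0.0]
ft_force: [-2.4, -1.4, 6.9]
grip_width: 0.626
```

Request:
{"fn": "move_arm", "kwargs": {"jaw": [0, 0, 0, 0, 0], "slide": [[0, 0, 0], [0, 0, 0], [0, 0, 0], [0, 0, -1], [0, 0, -3]], "dr": [[0, 0, 0], [0, 0, 0], [0, 0, 0], [0, 0, 0], [0, 0, 0]]}}

```text
time: 17.05
position: [0.5119, 0.1079, 0.115]
tool_rot: [-3.129, -0.274, 0.009]
ft_force: [0.5, 0.5, 0.4]
grip_width: 0.965
```

Request:
{"fn": "move_arm", "kwargs": {"jaw": [0, 0, 0, 0, 0], "slide": [[0, 0, -4], [0, 0, -4], [-3, 0, -2], [-3, 0, 0], [0, 0, 0]], "dr": [[0, 0, 0], [0, 0, 0], [0, 0, 0], [0, 0, 0], [0, 0, 0]]}}

```text
time: 17.55
position: [0.4529, 0.0978, 0.2178]
tool_rot: [3.125, 0.273, 0.002]
ft_force: [0.5, -0.8, -0.4]
grip_width: 1.001
```

Run:
```python
from h import *
plan([.50,.325,.2],np.radians(-92.3)); im,d,K,T=snap("wrist","w9")
outer("w9",.099,.09,.105,(.514,.1087),.04,"hub")
outer("w9",.071,.062,.078,(.514,.1087),.04,"spacer")
im,d,K,T=snap("side","s9")
cv2.imwrite("pics/s9b.png",cv2.resize(im[150:270,170:310,::-1],None,fx=5,fy=5))
```

```text
t 17.55 pos [0.4529 0.0978 0.2178] f [ 0.5 -0.8 -0.4] grip 87.1
yaw now -80.0 slide(cm, tool axes now) [  8.58 -21.57   1.69] slide in target-tool axes [  3.79 -22.89   1.78] dr deg [ 0.26 -0.07 12.3 ] q7 -1.6
hub w9 zmed 0.0979 c [0.5138 0.108 ] r 0.027 npx 2828
spacer w9 zmed 0.0701 c [0.5153 0.1068] r 0.0298 npx 346
```

View pics/w9.png

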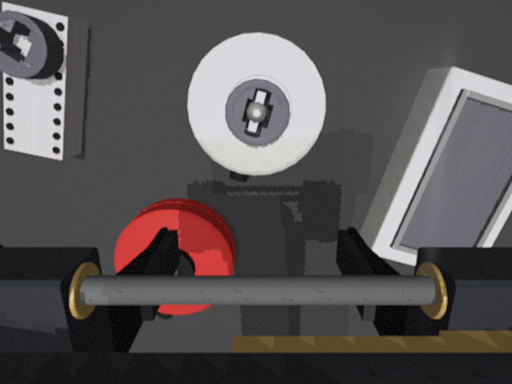

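View pics/s9b.png

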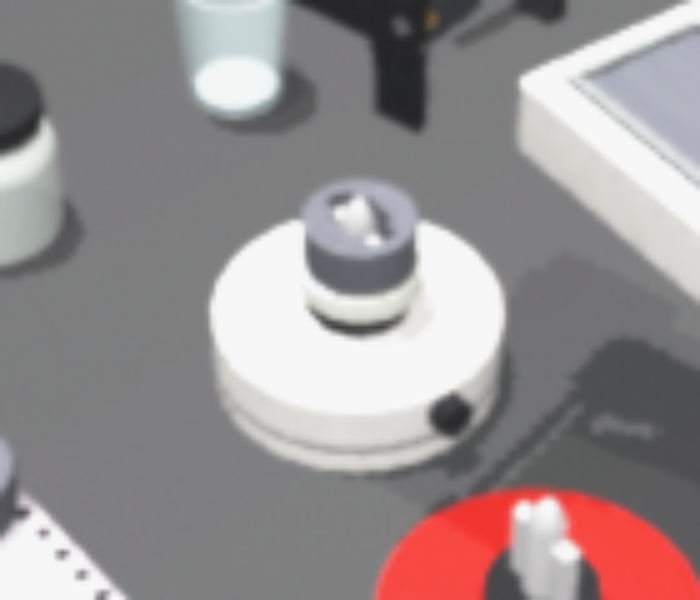

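Request:
{"fn": "move_arm", "kwargs": {"jaw": [0, 0, 0, 0, 0], "slide": [[0, 0, 0], [0, 0, 0], [1.6, -4.6, 0], [1.6, -4.6, 0], [1.6, -4.6, 0]], "dr": [[0, 0, 6.1], [0, 0, 6.2], [0, 0, 0], [0, 0, 0], [0, 0, 0]]}}

```text
time: 18.15
position: [0.5105, 0.2352, 0.2164]
tool_rot: [-3.139, 0.068, -0.001]
ft_force: [0.5, -1.7, 1.0]
grip_width: 1.001
```

Request:
{"fn": "move_arm", "kwargs": {"jaw": [0, 0, 0, 0, 0], "slide": [[1.2, -4.6, 0], [1, -4, 0], [0, 0, 2], [0, 0, 2], [0, 0, 0]], "dr": [[0, 0, 0], [0, 0, 0], [0, 0, 0], [0, 0, 0], [0, 0, 0]]}}

```text
time: 18.65
position: [0.5329, 0.3188, 0.1725]
tool_rot: [3.14, -0.062, -0.01]
ft_force: [-1.2, -0.0, -0.1]
grip_width: 0.999
```

Run:
```python
from h import *
plan([.532,.3277,.047],np.radians(-92.3))
```

```text
t 18.65 pos [0.5329 0.3188 0.1725] f [-1.2 -0.  -0.1] grip 86.9
yaw now -92.3 slide(cm, tool axes now) [-0.04 -0.91 12.54] slide in target-tool axes [-0.13 -0.89 12.55] dr deg [0.08 0.38 0.04] q7 -2.47
```

Request:
{"fn": "move_arm", "kwargs": {"jaw": [0, 0, 0, 0, 0], "slide": [[-0.1, -0.9, 1.5], [0, 0, 3], [0, 0, 2.5], [0, 0, 1.5], [0, 0, 0]], "dr": [[0, 0, 0], [0, 0, 0], [0, 0, 0], [0, 0, 0], [0, 0, 0]]}}

```text
time: 19.15
position: [0.5325, 0.3274, 0.0895]
tool_rot: [3.14, -0.064, -0.005]
ft_force: [1.0, -0.3, -0.2]
grip_width: 0.999
```

Run:
```python
from h import *
plan([.532,.3277,.047],np.radians(-92.3));snap("wrist","w10")
```

```text
t 19.15 pos [0.5325 0.3274 0.0895] f [ 1.  -0.3 -0.2] grip 87.0
yaw now -92.3 slide(cm, tool axes now) [-0.04 -0.04  4.25] slide in target-tool axes [-0.05 -0.03  4.25] dr deg [ 0.08  0.17 -0.02] q7 -2.53
```

View pics/w10.png

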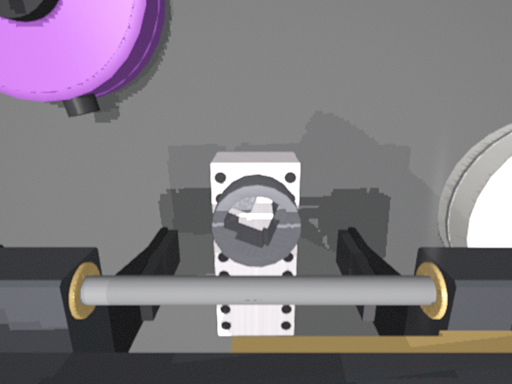

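Request:
{"fn": "move_arm", "kwargs": {"jaw": [0, 0, 0, 0, 255], "slide": [[0, 0, 2], [0, 0, 1.5], [0, 0, 0.6], [0, 0, 0], [0, 0, 0]], "dr": [[0, 0, 0], [0, 0, 0], [0, 0, 0], [0, 0, 0], [0, 0, 0]]}}

```text
time: 19.7
position: [0.5336, 0.3284, 0.0512]
tool_rot: [-3.14, 0.063, -0.001]
ft_force: [0.3, -0.0, 0.5]
grip_width: 0.966
```

Request:
{"fn": "move_arm", "kwargs": {"jaw": [255, 255, 255, 255, 255], "slide": [[0, 0, 0], [0, 0, 0], [0, 0, 0], [0, 0, 0], [0, 0, 0]], "dr": [[0, 0, 0], [0, 0, 0], [0, 0, 0], [0, 0, 0], [0, 0, 0]]}}

```text
time: 20.2
position: [0.5334, 0.3281, 0.0508]
tool_rot: [-3.141, 0.063, -0.0]
ft_force: [0.3, 0.1, 0.6]
grip_width: 0.628
```

Request:
{"fn": "move_arm", "kwargs": {"jaw": [255, 255, 255, 255, 255], "slide": [[0, 0, -0.5], [0, 0, -2], [0, 0, -4], [0, 0, -4], [0, 2, -2.5]], "dr": [[0, 0, 0], [0, 0, 0], [0, 0, 0], [0, 0, 0], [0, 0, 0]]}}

```text
time: 20.7
position: [0.5317, 0.312, 0.1839]
tool_rot: [-3.136, 0.056, -0.003]
ft_force: [-0.2, -0.3, -1.4]
grip_width: 0.63
```

Run:
```python
from h import *
plan([.5335,-.3195,.17]);snap("wrist","w11")
```

```text
t 20.7 pos [0.5317 0.312  0.1839] f [-0.2 -0.3 -1.4] grip 54.8
yaw now -92.0 slide(cm, tool axes now) [ 2.41 63.11  1.1 ] slide in target-tool axes [ 2.41 63.1   1.39] dr deg [-0.27 -0.11 -0.  ] q7 -2.45
```

View pics/w11.png

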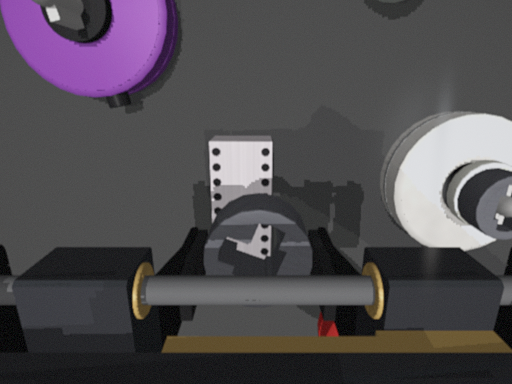

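Request:
{"fn": "move_arm", "kwargs": {"jaw": [255, 255, 255, 255, 255], "slide": [[0.2, 4.5, 0], [0.2, 4.8, 0], [0.2, 4.8, 0], [0.2, 4.8, 0], [0.2, 4.8, 0]], "dr": [[0, 0, 0], [0, 0, 0], [0, 0, 0], [0, 0, 0], [0, 0, 0]]}}

```text
time: 21.25
position: [0.5322, 0.0688, 0.1801]
tool_rot: [3.14, -0.063, -0.001]
ft_force: [-0.1, 0.0, -1.9]
grip_width: 0.626
```

Request:
{"fn": "move_arm", "kwargs": {"jaw": [255, 255, 255, 255, 255], "slide": [[0.2, 4.8, 0], [0.2, 4.8, 0], [0.2, 4.8, 0], [0.2, 4.8, 0], [0.2, 4.8, 0]], "dr": [[0, 0, 0], [0, 0, 0], [0, 0, 0], [0, 0, 0], [0, 0, 0]]}}

```text
time: 21.75
position: [0.5325, -0.1713, 0.1803]
tool_rot: [3.14, -0.063, -0.001]
ft_force: [0.6, 0.1, -2.2]
grip_width: 0.628
```

Request:
{"fn": "move_arm", "kwargs": {"jaw": [255, 255, 255, 255, 255], "slide": [[0, 4.5, 0], [0, 4, 0], [0, 3, 0], [0, 0, 0], [0, 0, 0]], "dr": [[0, 0, 0], [0, 0, 0], [0, 0, 0], [0, 0, 0], [0, 0, 0]]}}

```text
time: 22.25
position: [0.528, -0.2846, 0.1797]
tool_rot: [-3.139, 0.066, 0.002]
ft_force: [-0.9, 0.6, -1.9]
grip_width: 0.627
```

Run:
```python
from h import *
plan([.5335,-.3195,.12])
```

```text
t 22.25 pos [ 0.528  -0.2846  0.1797] f [-0.9  0.6 -1.9] grip 54.5
yaw now -92.4 slide(cm, tool axes now) [0.7  3.47 5.96] slide in target-tool axes [0.69 3.47 5.97] dr deg [-0.09  0.06  0.  ] q7 -1.35
```

Request:
{"fn": "move_arm", "kwargs": {"jaw": [255, 255], "slide": [[0, 0, 0], [0, 0, 0]], "dr": [[0, 0, 0], [0, 0, 0]]}}

```text
time: 22.45
position: [0.5291, -0.2824, 0.1806]
tool_rot: [-3.141, 0.059, 0.0]
ft_force: [-0.6, -0.1, -1.8]
grip_width: 0.627
```

Run:
```python
from h import *
plan([.533,-.319,.12]);im,d,K,T=snap("wrist","w12")
outer("w12",.018,.010,.026,(.533,-.319),.06,"stand")
C=cloud(K,T,d);m=(C[...,2]>.035)&(C[...,2]<.07)&(np.hypot(C[...,0]-.533,C[...,1]+.319)<.02);print("post",m.sum(),C[m].mean(0) if m.any() else 0)
m=(C[...,2]>.053)&(C[...,2]<.065)&(np.hypot(C[...,0]-.533,C[...,1]+.319)<.02);print("tip",m.sum(),C[m].mean(0) if m.any() else 0)
```

```text
t 22.45 pos [ 0.5291 -0.2824  0.1806] f [-0.6 -0.1 -1.8] grip 54.5
yaw now -92.1 slide(cm, tool axes now) [0.53 3.64 6.06] slide in target-tool axes [0.53 3.64 6.06] dr deg [-0.01  0.    0.  ] q7 -1.35
stand w12 zmed 0.0172 c [ 0.5343 -0.3201] r 0.044 npx 5563
post 131 [ 0.5351605  -0.31962789  0.05055811]
tip 57 [ 0.53395655 -0.32014636  0.05561809]
```

View pics/w12.png

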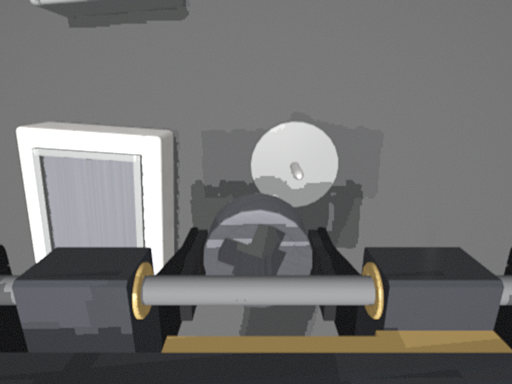

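Request:
{"fn": "move_arm", "kwargs": {"jaw": [255, 255, 255, 255, 255], "slide": [[0.6, 3.7, 0], [0, 0, 3], [0, 0, 3], [0, 0, 1.5], [0, 0, 0]], "dr": [[0, 0, 0], [0, 0, 0], [0, 0, 0], [0, 0, 0], [0, 0, 0]]}}

```text
time: 23.0
position: [0.5318, -0.32, 0.1033]
tool_rot: [-3.139, 0.061, 0.006]
ft_force: [-0.1, 0.2, -1.5]
grip_width: 0.629
```

Request:
{"fn": "move_arm", "kwargs": {"jaw": [255, 255], "slide": [[0, 0, 0], [0, 0, 0]], "dr": [[0, 0, 0], [0, 0, 0]]}}

```text
time: 23.2
position: [0.5345, -0.3216, 0.1075]
tool_rot: [3.139, -0.062, 0.004]
ft_force: [0.1, 0.1, -2.0]
grip_width: 0.628
```

Run:
```python
from h import *
plan([.535,-.3199,.0288]);im,d,K,T=snap("wrist","w13")
```

```text
t 23.2 pos [ 0.5345 -0.3216  0.1075] f [ 0.1  0.1 -2. ] grip 54.6
yaw now -92.3 slide(cm, tool axes now) [ 0.02 -0.19  7.87] slide in target-tool axes [ 0.04 -0.17  7.87] dr deg [ 0.09 -0.15  0.  ] q7 -1.35
```

View pics/w13.png

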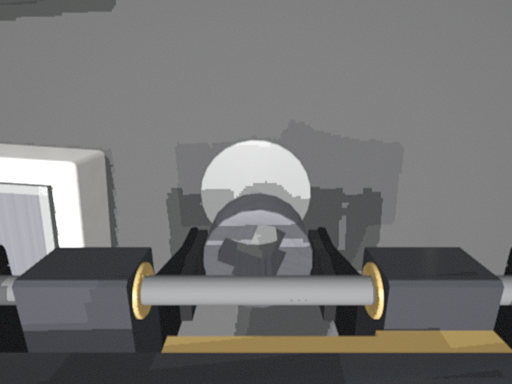

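Request:
{"fn": "move_arm", "kwargs": {"jaw": [255, 255, 255, 255, 255], "slide": [[0, -0.15, 1.5], [0, 0, 1.5], [0, 0, 1.2], [0, 0, 0.8], [0, 0, 0.5]], "dr": [[0, 0, 0], [0, 0, 0], [0, 0, 0], [0, 0, 0], [0, 0, 0]]}}

```text
time: 23.75
position: [0.5326, -0.3196, 0.0489]
tool_rot: [-3.14, 0.063, 0.002]
ft_force: [0.0, -0.1, -1.4]
grip_width: 0.626
```

Request:
{"fn": "move_arm", "kwargs": {"jaw": [255, 255, 255, 255, 255], "slide": [[0, 0, 0.5], [0, 0, 0.5], [0, 0, 0.5], [0, 0, 0.4], [0, 0, 0]], "dr": [[0, 0, 0], [0, 0, 0], [0, 0, 0], [0, 0, 0], [0, 0, 0]]}}

```text
time: 24.25
position: [0.5329, -0.3198, 0.031]
tool_rot: [-3.141, 0.063, 0.001]
ft_force: [-0.4, -0.5, -2.3]
grip_width: 0.623
```

Request:
{"fn": "move_arm", "kwargs": {"jaw": [255, 255], "slide": [[0, 0, 0.1], [0, 0, 0]], "dr": [[0, 0, 0], [0, 0, 0]]}}

```text
time: 24.45
position: [0.5334, -0.32, 0.0307]
tool_rot: [3.141, -0.063, 0.0]
ft_force: [0.5, -1.4, -1.5]
grip_width: 0.623
```

Request:
{"fn": "move_arm", "kwargs": {"jaw": [255, 255], "slide": [[0, 0, 0.15], [0, 0, 0]], "dr": [[0, 0, 0], [0, 0, 0]]}}

```text
time: 24.65
position: [0.5332, -0.32, 0.0291]
tool_rot: [3.141, -0.063, -0.0]
ft_force: [-0.2, 0.7, -2.4]
grip_width: 0.626
```

Request:
{"fn": "move_arm", "kwargs": {"jaw": [255, 255], "slide": [[0, 0, 0.1], [0, 0, 0]], "dr": [[0, 0, 0], [0, 0, 0]]}}

```text
time: 24.85
position: [0.5333, -0.3201, 0.0288]
tool_rot: [3.14, -0.063, -0.0]
ft_force: [-1.7, 1.1, 3.9]
grip_width: 0.626
```

Seated at the expected height. Release and rise.

Request:
{"fn": "move_arm", "kwargs": {"jaw": [0, 0, 0, 0, 0], "slide": [[0, 0, 0], [0, 0, 0], [0, 0, 0], [0, 0, -1], [0, 0, -3]], "dr": [[0, 0, 0], [0, 0, 0], [0, 0, 0], [0, 0, 0], [0, 0, 0]]}}

```text
time: 25.35
position: [0.5311, -0.319, 0.066]
tool_rot: [-3.138, 0.063, 0.007]
ft_force: [0.7, 0.1, -0.6]
grip_width: 0.967
```

Request:
{"fn": "move_arm", "kwargs": {"jaw": [0, 0, 0, 0, 0], "slide": [[0, 0, -4], [0, 0, -4], [-3, 0, -4], [-3, 0, -1], [0, 0, 0]], "dr": [[0, 0, 0], [0, 0, 0], [0, 0, 0], [0, 0, 0], [0, 0, 0]]}}

```text
time: 25.85
position: [0.4716, -0.3192, 0.2012]
tool_rot: [3.135, -0.067, 0.001]
ft_force: [-0.3, -1.2, 0.0]
grip_width: 0.999
```

Run:
```python
from h import *
im,d,K,T=snap("wrist","w14")
outer("w14",.046,.036,.052,(.534,-.32),.04,"hub")
plan([.497,.33,.2])
```

```text
hub w14 zmed 0.0449 c [ 0.5321 -0.3205] r 0.027 npx 1962
t 25.9 pos [ 0.4726 -0.3187  0.1998] f [ 0.5 -0.1  0.1] grip 86.7
yaw now -92.4 slide(cm, tool axes now) [ -0.31 -64.92  -0.26] slide in target-tool axes [-3.100e-01 -6.492e+01 -2.000e-02] dr deg [ 0.21 -0.07  0.  ] q7 -1.21
```

View pics/w14.png

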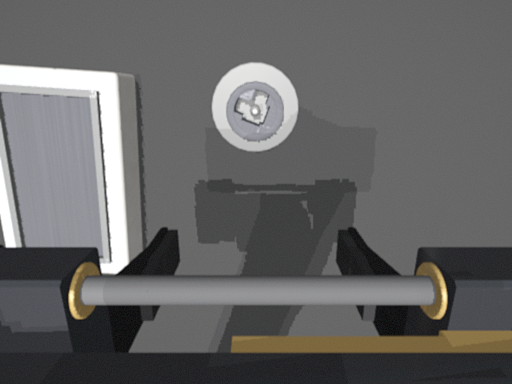

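Request:
{"fn": "move_arm", "kwargs": {"jaw": [0, 0, 0, 0, 0], "slide": [[-0.3, -4.8, 0], [-0.3, -4.8, 0], [-0.3, -4.8, 0], [-0.3, -4.8, 0], [-0.3, -4.8, 0]], "dr": [[0, 0, 0], [0, 0, 0], [0, 0, 0], [0, 0, 0], [0, 0, 0]]}}

```text
time: 26.4
position: [0.4681, -0.0745, 0.1977]
tool_rot: [-3.14, 0.061, -0.0]
ft_force: [0.5, -0.6, 0.3]
grip_width: 1.005
```

Request:
{"fn": "move_arm", "kwargs": {"jaw": [0, 0, 0, 0, 0], "slide": [[-0.2, -4.8, 0], [-0.2, -4.8, 0], [-0.2, -4.8, 0], [0, -4.8, 0], [0, -4.8, 0]], "dr": [[0, 0, 0], [0, 0, 0], [0, 0, 0], [0, 0, 0], [0, 0, 0]]}}

```text
time: 26.9
position: [0.4716, 0.1653, 0.1984]
tool_rot: [3.14, -0.063, 0.003]
ft_force: [1.2, -0.1, -0.4]
grip_width: 0.997
```

Request:
{"fn": "move_arm", "kwargs": {"jaw": [0, 0, 0, 0, 0], "slide": [[0, -4.8, 0], [0, -4.8, 0], [0, -4, 0], [0, -3, 0], [0, 0, 0]], "dr": [[0, 0, 0], [0, 0, 0], [0, 0, 0], [0, 0, 0], [0, 0, 0]]}}

```text
time: 27.4
position: [0.4753, 0.3356, 0.1975]
tool_rot: [-3.136, 0.048, 0.005]
ft_force: [-0.1, 0.7, -0.5]
grip_width: 0.996
```

Request:
{"fn": "move_arm", "kwargs": {"jaw": [0, 0], "slide": [[0, 0, 0], [0, 0, 0]], "dr": [[0, 0, 0], [0, 0, 0]]}}

```text
time: 27.6
position: [0.4786, 0.3278, 0.1975]
tool_rot: [3.14, -0.065, -0.001]
ft_force: [-0.0, -1.0, -0.6]
grip_width: 1.002
```

Run:
```python
from h import *
im,d,K,T=snap("wrist","w15");C=cloud(K,T,d)
m=((C[...,2]>.03)&(C[...,2]<.048)&(np.hypot(C[...,0]-.497,C[...,1]-.327)<.1)).astype(np.uint8)
m[230:]=0
n,lab,st,_=cv2.connectedComponentsWithStats(m);k=1+st[1:,4].argmax();k=np.argwhere(lab==k)[:,::-1]
P=pix2z(K,T,k,.04)[:,:2];print("block",cv2.minAreaRect((P*1000).astype(np.float32)))
plan([.497,.3298,.014])
```

```text
block ((497.5592346191406, 329.8587341308594), (59.659664154052734, 138.2864990234375), 87.73209381103516)
t 27.65 pos [0.4789 0.3273 0.1977] f [ 0.5 -0.8 -0.4] grip 86.8
yaw now -92.4 slide(cm, tool axes now) [ 1.8  -0.35 18.37] slide in target-tool axes [ 1.8  -0.33 18.37] dr deg [ 0.06  0.01 -0.  ] q7 -2.55
```

View pics/w15.png

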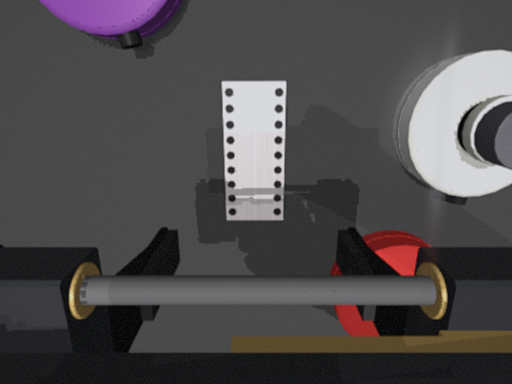

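Request:
{"fn": "move_arm", "kwargs": {"jaw": [0, 0, 0, 0, 0], "slide": [[1.8, -0.3, 2], [0, 0, 4], [0, 0, 4], [0, 0, 3], [0, 0, 1.5]], "dr": [[0, 0, 0], [0, 0, 0], [0, 0, 0], [0, 0, 0], [0, 0, 0]]}}

```text
time: 28.15
position: [0.496, 0.3278, 0.0502]
tool_rot: [3.138, -0.068, -0.004]
ft_force: [0.6, 0.3, 0.0]
grip_width: 0.997
```

Request:
{"fn": "move_arm", "kwargs": {"jaw": [0, 0, 0], "slide": [[0, 0, 1], [0, 0, 0], [0, 0, 0]], "dr": [[0, 0, 0], [0, 0, 0], [0, 0, 0]]}}

```text
time: 28.45
position: [0.4973, 0.3315, 0.0444]
tool_rot: [-3.14, 0.064, -0.003]
ft_force: [0.5, 0.5, -0.2]
grip_width: 0.997
```

Run:
```python
from h import *
plan([.4973,.3298,.014],np.radians(-92.3))
```

```text
t 28.45 pos [0.4973 0.3315 0.0444] f [ 0.5  0.5 -0.2] grip 86.7
yaw now -92.3 slide(cm, tool axes now) [0.   0.17 3.04] slide in target-tool axes [0.01 0.17 3.04] dr deg [-0.06 -0.11 -0.03] q7 -2.64
```

Request:
{"fn": "move_arm", "kwargs": {"jaw": [0, 0, 0, 0, 0], "slide": [[0, 0, -4], [0, 0, -4], [0, 0, 0], [0, 0, 0], [0, 0, 0]], "dr": [[0, 0, 0], [0, 0, 0], [0, 0, 8.5], [0, 0, 8.5], [0, 0, 8.5]]}}

```text
time: 28.95
position: [0.4919, 0.3294, 0.1125]
tool_rot: [3.076, -0.512, -0.019]
ft_force: [-0.2, -0.2, -1.9]
grip_width: 1.002
```

Request:
{"fn": "move_arm", "kwargs": {"jaw": [0, 0, 0, 0, 0], "slide": [[0, 0, 0], [0, 0, 0], [0, 0, 0], [0, 0, 0], [0, 0, 0]], "dr": [[0, 0, 8.5], [0, 0, 8.5], [0, 0, 8.5], [0, 0, 8.5], [0, 0, 8.5]]}}

```text
time: 29.45
position: [0.4809, 0.3206, 0.0816]
tool_rot: [2.91, -0.945, -0.076]
ft_force: [0.8, -0.3, -1.2]
grip_width: 1.004
```

Run:
```python
from h import *
plan([.4973,.3298,.1]); print(np.round(get_state()["joint_positions"],2))
```

```text
t 29.45 pos [0.4809 0.3206 0.0816] f [ 0.8 -0.3 -1.2] grip 87.4
yaw now -125.9 slide(cm, tool axes now) [ 0.75 -1.53 -2.01] slide in target-tool axes [ 0.79 -1.7  -1.84] dr deg [ 5.3   1.28 -0.06] q7 -2.68
[-1.07  0.38  0.53  1.73 -0.19  1.18 -2.68]
```

Request:
{"fn": "move_arm", "kwargs": {"jaw": [0, 0, 0], "slide": [[0, 0, 0], [0, 0, 0], [0, 0, 0]], "dr": [[0, 0, -8], [0, 0, -8], [0, 0, -8]]}}

```text
time: 29.75
position: [0.4803, 0.3212, 0.0809]
tool_rot: [3.054, -0.305, -0.101]
ft_force: [0.1, -0.8, -0.2]
grip_width: 1.002
```

Run:
```python
from h import *
plan([.4973,.3298,.16],np.radians(-90)); print(np.round(get_state()["joint_positions"],2))
```

```text
t 29.75 pos [0.4803 0.3212 0.0809] f [ 0.1 -0.8 -0.2] grip 87.2
yaw now -101.3 slide(cm, tool axes now) [ 1.03 -0.56 -8.05] slide in target-tool axes [ 1.7  -0.86 -7.91] dr deg [  4.05   3.79 -11.38] q7 -2.28
[-1.01  0.37  0.45  1.73 -0.16  1.18 -2.28]
```

Request:
{"fn": "move_arm", "kwargs": {"jaw": [0, 0, 0, 0, 0], "slide": [[0.5, -0.3, -4], [0.5, -0.3, -4], [0, 0, 0], [0, 0, 0], [0, 0, 0]], "dr": [[2.0, 1.9, -5.7], [2.0, 1.9, -5.7], [0, 0, -8.5], [0, 0, -8.5], [0, 0, -8.5]]}}

```text
time: 30.25
position: [0.4961, 0.3288, 0.1608]
tool_rot: [3.064, 0.692, 0.002]
ft_force: [-0.8, -0.1, -0.2]
grip_width: 1.002
```

Request:
{"fn": "move_arm", "kwargs": {"jaw": [0, 0, 0, 0, 0], "slide": [[0, 0, 0], [0, 0, 0], [0, 0, 0], [0, 0, 0], [0, 0, 0]], "dr": [[0, 0, -8.5], [0, 0, -8.5], [0, 0, -8.5], [0, 0, -8.5], [0, 0, -8.5]]}}

```text
time: 30.75
position: [0.496, 0.3286, 0.1603]
tool_rot: [2.605, 1.755, 0.0]
ft_force: [1.0, 0.7, 0.2]
grip_width: 0.995
```

Run:
```python
from h import *
plan([.4973,.3298,.16]); print(np.round(get_state()["joint_positions"],2))
```

```text
t 30.75 pos [0.496  0.3286 0.1603] f [1.  0.7 0.2] grip 86.5
yaw now -22.1 slide(cm, tool axes now) [0.16 0.08 0.03] slide in target-tool axes [0.16 0.08 0.03] dr deg [ 0.05  0.03 -0.  ] q7 -0.96
[-0.88  0.24  0.29  1.69 -0.07  1.22 -0.96]
```

Request:
{"fn": "move_arm", "kwargs": {"jaw": [0, 0, 0, 0, 0], "slide": [[0, 0, 0], [0, 0, 0], [0, 0, 0], [0, 0, 0], [0, 0, 0]], "dr": [[0, 0, -8.5], [0, 0, -8.5], [0, 0, -8.5], [0, 0, -8.5], [0, 0, -8.5]]}}

```text
time: 31.25
position: [0.496, 0.3286, 0.1603]
tool_rot: [1.792, 2.579, -0.0]
ft_force: [0.2, 0.3, 0.3]
grip_width: 1.0
```

Request:
{"fn": "move_arm", "kwargs": {"jaw": [0, 0, 0, 0, 0], "slide": [[0, 0, 0], [0, 0, 0], [0, 0, 0], [0, 0, 0], [0, 0, 0]], "dr": [[0, 0, -8.5], [0, 0, -8.5], [0, 0, -8.5], [0, 0, -8.5], [0, 0, -8.5]]}}

```text
time: 31.75
position: [0.496, 0.3285, 0.1603]
tool_rot: [0.735, 3.053, -0.001]
ft_force: [0.2, 0.1, -0.4]
grip_width: 0.998
```

Request:
{"fn": "move_arm", "kwargs": {"jaw": [0, 0, 0, 0, 0], "slide": [[0, 0, 0], [0, 0, 0], [0, 0, 0], [0, 0, 0], [0, 0, 0]], "dr": [[0, 0, -8.5], [0, 0, -8.3], [0, 0, -8], [0, 0, 0], [0, 0, 0]]}}

```text
time: 32.25
position: [0.4961, 0.3279, 0.1596]
tool_rot: [0.078, 3.14, -0.003]
ft_force: [-0.5, -0.1, 1.3]
grip_width: 1.001
```

Run:
```python
from h import *
plan([.4973,.3298,.016],np.radians(87.7)); print(np.round(get_state()["joint_positions"],2)); snap("wrist","w16");snap("top","t16")
```

```text
t 32.25 pos [0.4961 0.3279 0.1596] f [-0.5 -0.1  1.3] grip 87.1
yaw now 87.1 slide(cm, tool axes now) [-0.11  0.22 14.36] slide in target-tool axes [-0.12  0.19 14.36] dr deg [-0.1   0.02 -0.56] q7 0.91
[-0.7   0.24  0.08  1.68 -0.02  1.22  0.91]
```

View pics/w16.png

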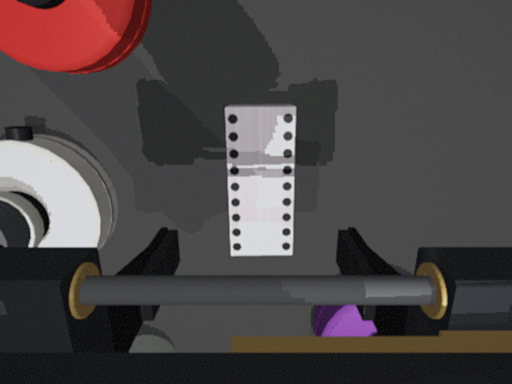

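Request:
{"fn": "move_arm", "kwargs": {"jaw": [0, 0, 0, 0, 0], "slide": [[-0.1, 0.2, 2], [0, 0, 3], [0, 0, 3], [0, 0, 2], [0, 0, 0]], "dr": [[0, 0, -0.5], [0, 0, 0], [0, 0, 0], [0, 0, 0], [0, 0, 0]]}}

```text
time: 32.85
position: [0.4946, 0.3274, 0.0553]
tool_rot: [-0.062, -3.135, 0.011]
ft_force: [-1.5, 0.7, 0.5]
grip_width: 1.0
```

Request:
{"fn": "move_arm", "kwargs": {"jaw": [0, 0], "slide": [[0, 0, 0], [0, 0, 0]], "dr": [[0, 0, 0], [0, 0, 0]]}}

```text
time: 33.05
position: [0.4979, 0.3296, 0.0602]
tool_rot: [0.061, 3.14, -0.003]
ft_force: [0.3, -0.3, 0.7]
grip_width: 1.0
```

Run:
```python
from h import *
plan([.4973,.3298,.016],np.radians(87.7)); print(np.round(get_state()["joint_positions"],2)); snap("wrist","w17")
```

```text
t 33.05 pos [0.4979 0.3296 0.0602] f [ 0.3 -0.3  0.7] grip 87.0
yaw now 87.8 slide(cm, tool axes now) [0.07 0.03 4.42] slide in target-tool axes [0.06 0.02 4.42] dr deg [-0.1   0.07  0.06] q7 0.92
[-0.7   0.34  0.08  1.77 -0.03  1.03  0.92]
```

View pics/w17.png

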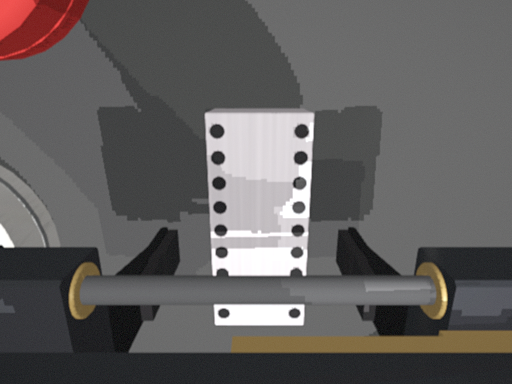

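Well centred and aligned. Down and grip.

Request:
{"fn": "move_arm", "kwargs": {"jaw": [0, 0, 0, 0, 255], "slide": [[0, 0, 2], [0, 0, 1.6], [0, 0, 0.8], [0, 0, 0], [0, 0, 0]], "dr": [[0, 0, 0], [0, 0, 0], [0, 0, 0], [0, 0, 0], [0, 0, 0]], "force": 60}}

```text
time: 33.6
position: [0.497, 0.3287, 0.0147]
tool_rot: [-0.061, -3.14, 0.005]
ft_force: [0.2, 0.0, -0.9]
grip_width: 0.969
```

Request:
{"fn": "move_arm", "kwargs": {"jaw": [255, 255, 255, 255, 255], "slide": [[0, 0, 0], [0, 0, 0], [0, 0, 0], [0, 0, 0], [0, 0, 0]], "dr": [[0, 0, 0], [0, 0, 0], [0, 0, 0], [0, 0, 0], [0, 0, 0]]}}

```text
time: 34.1
position: [0.4971, 0.3294, 0.015]
tool_rot: [-0.061, -3.141, 0.003]
ft_force: [-0.3, 1.8, 0.2]
grip_width: 0.689
```

Run:
```python
from h import *
plan([.4755,-.1215,.18],np.radians(83.8))
```

```text
t 34.1 pos [0.4971 0.3294 0.015 ] f [-0.3  1.8  0.2] grip 59.9
yaw now 87.8 slide(cm, tool axes now) [  0.42 -45.17 -16.41] slide in target-tool axes [ -2.73 -45.06 -16.5 ] dr deg [-0.12 -0.    3.99] q7 0.93
```

Request:
{"fn": "move_arm", "kwargs": {"jaw": [255, 255, 255, 255, 255], "slide": [[0, 0, -0.5], [0, 0, -2], [0, 0, -4], [0, 0, -4], [0, 0, -4]], "dr": [[0, 0, 0], [0, 0, 0], [0, 0, 0], [0, 0, 0], [0, 0, 0]]}}

```text
time: 34.6
position: [0.4958, 0.3277, 0.1594]
tool_rot: [-0.061, -3.137, 0.01]
ft_force: [0.9, 0.3, -6.0]
grip_width: 0.687
```

Request:
{"fn": "move_arm", "kwargs": {"jaw": [255, 255, 255, 255, 255], "slide": [[0, -2, -2], [0, -4, 0], [0, -4.5, 0], [0, -4.5, 0], [0, -4.5, 0]], "dr": [[0, 0, 0], [0, 0, 0], [0, 0, 0], [0, 0, 0], [0, 0, 0]]}}

```text
time: 35.1
position: [0.4878, 0.1317, 0.1789]
tool_rot: [-0.061, -3.137, 0.008]
ft_force: [0.9, -1.0, -5.5]
grip_width: 0.686
```

Request:
{"fn": "move_arm", "kwargs": {"jaw": [255, 255, 255, 255, 255], "slide": [[0, -4.5, 0], [0, -4.5, 0], [0, -4.5, 0], [0, -4.5, 0], [0, -4, 0]], "dr": [[0, 0, 0], [0, 0, 0], [0, 0, 0], [0, 0, 0], [0, 0, 0]]}}

```text
time: 35.6
position: [0.4789, -0.0883, 0.18]
tool_rot: [-0.063, -3.137, 0.006]
ft_force: [1.0, -0.2, -5.8]
grip_width: 0.685
```

Request:
{"fn": "move_arm", "kwargs": {"jaw": [255, 255, 255, 255, 255], "slide": [[0, -2, 0], [0, -1, 0], [0, 0, 0], [0, 0, 0], [0, 0, 0]], "dr": [[0, 0, 2], [0, 0, 2], [0, 0, 0], [0, 0, 0], [0, 0, 0]]}}

```text
time: 36.1
position: [0.4796, -0.1132, 0.1807]
tool_rot: [-0.165, -3.136, 0.004]
ft_force: [-0.1, -0.7, -5.3]
grip_width: 0.686
```

Run:
```python
from h import *
plan([.4755,-.1215,.10],np.radians(83.8));snap("wrist","w18");snap("top","t18")
```

```text
t 36.1 pos [ 0.4796 -0.1132  0.1807] f [-0.1 -0.7 -5.3] grip 59.7
yaw now 84.0 slide(cm, tool axes now) [ 0.31 -0.84  8.07] slide in target-tool axes [ 0.32 -0.87  8.07] dr deg [-0.16 -0.08  0.19] q7 1.64
```

View pics/w18.png

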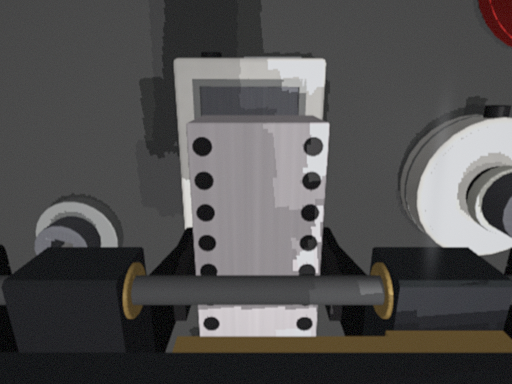

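View pics/t18.png

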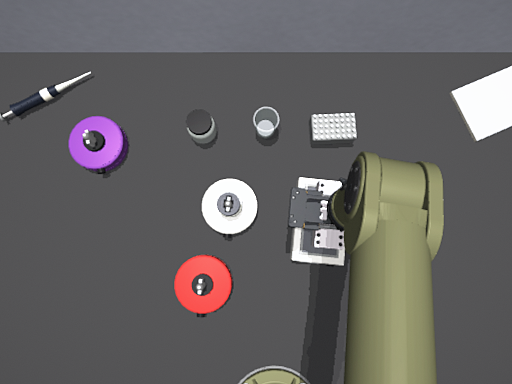

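Request:
{"fn": "move_arm", "kwargs": {"jaw": [255, 255, 255, 255, 255], "slide": [[0.3, -0.85, 1], [0, 0, 2.5], [0, 0, 2.5], [0, 0, 1.5], [0, 0, 0]], "dr": [[0, 0, 0], [0, 0, 0], [0, 0, 0], [0, 0, 0], [0, 0, 0]]}}

```text
time: 36.7
position: [0.4727, -0.1238, 0.1031]
tool_rot: [-0.17, -3.13, 0.006]
ft_force: [-0.9, 1.0, -4.9]
grip_width: 0.681
```

Request:
{"fn": "move_arm", "kwargs": {"jaw": [255, 255], "slide": [[0, 0, 0], [0, 0, 0]], "dr": [[0, 0, 0], [0, 0, 0]]}}

```text
time: 36.9
position: [0.4763, -0.1241, 0.107]
tool_rot: [0.17, 3.136, -0.006]
ft_force: [0.9, 1.0, -5.2]
grip_width: 0.683
```

Run:
```python
from h import *
plan([.4755,-.1215,.065],np.radians(83.8));im,d,K,T=snap("wrist","w19")
im,d,K,T=snap("side","s19")
cv2.imwrite("pics/s19b.png",cv2.resize(im[110:240,250:400,::-1],None,fx=4,fy=4))
```

```text
t 36.9 pos [ 0.4763 -0.1241  0.107 ] f [ 0.9  1.  -5.2] grip 59.4
yaw now 83.8 slide(cm, tool axes now) [0.11 0.27 4.2 ] slide in target-tool axes [0.1  0.25 4.2 ] dr deg [-0.21  0.07 -0.02] q7 1.7
```

View pics/w19.png

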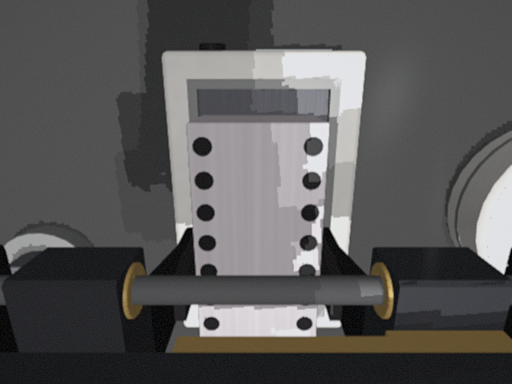

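View pics/s19b.png

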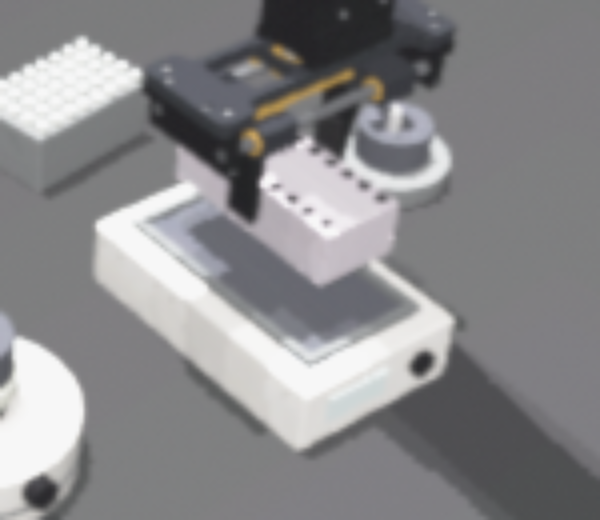

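Request:
{"fn": "move_arm", "kwargs": {"jaw": [255, 255, 255, 255, 255], "slide": [[0.1, 0.25, 1], [0, 0, 1.2], [0, 0, 0.8], [0, 0, 0.5], [0, 0, 0.2]], "dr": [[0, 0, 0], [0, 0, 0], [0, 0, 0], [0, 0, 0], [0, 0, 0]]}}

```text
time: 37.5
position: [0.474, -0.1213, 0.068]
tool_rot: [-0.17, -3.134, 0.006]
ft_force: [0.3, -0.1, -4.2]
grip_width: 0.684
```

Request:
{"fn": "move_arm", "kwargs": {"jaw": [255, 255, 255], "slide": [[0, 0, 0.1], [0, 0, 0.1], [0, 0, 0]], "dr": [[0, 0, 0], [0, 0, 0], [0, 0, 0]]}}

```text
time: 37.8
position: [0.4749, -0.1215, 0.0672]
tool_rot: [-0.17, -3.136, 0.005]
ft_force: [0.5, -0.0, -5.5]
grip_width: 0.685
```

Request:
{"fn": "move_arm", "kwargs": {"jaw": [255, 255], "slide": [[0, 0, 0.15], [0, 0, 0]], "dr": [[0, 0, 0], [0, 0, 0]]}}

```text
time: 38.0
position: [0.4747, -0.1214, 0.0655]
tool_rot: [-0.17, -3.136, 0.005]
ft_force: [0.2, 0.1, -5.3]
grip_width: 0.685
```

Request:
{"fn": "move_arm", "kwargs": {"jaw": [255, 255], "slide": [[0, 0, 0.1], [0, 0, 0]], "dr": [[0, 0, 0], [0, 0, 0]]}}

```text
time: 38.2
position: [0.4748, -0.1214, 0.065]
tool_rot: [-0.17, -3.136, 0.005]
ft_force: [-0.8, 0.8, -0.8]
grip_width: 0.69
```

Request:
{"fn": "move_arm", "kwargs": {"jaw": [255, 255], "slide": [[0, 0, 0.05], [0, 0, 0]], "dr": [[0, 0, 0], [0, 0, 0]]}}

```text
time: 38.4
position: [0.4748, -0.1214, 0.0649]
tool_rot: [-0.171, -3.136, 0.005]
ft_force: [-4.3, 0.2, 5.7]
grip_width: 0.684
```

Request:
{"fn": "move_arm", "kwargs": {"jaw": [0, 0, 0, 0, 0], "slide": [[0, 0, 0], [0, 0, 0], [0, 0, 0], [0, 0, -1], [0, 0, -3]], "dr": [[0, 0, 0], [0, 0, 0], [0, 0, 0], [0, 0, 0], [0, 0, 0]]}}

```text
time: 38.9
position: [0.4726, -0.1209, 0.1026]
tool_rot: [-0.17, -3.131, 0.006]
ft_force: [0.4, 0.2, 0.4]
grip_width: 0.979
```

Request:
{"fn": "move_arm", "kwargs": {"jaw": [0, 0, 0, 0, 0], "slide": [[0, 0, -4], [0, 0, -4], [0, 0, -4], [-4, 0, 0], [0, 0, 0]], "dr": [[0, 0, 0], [0, 0, 0], [0, 0, 0], [0, 0, 0], [0, 0, 0]]}}

```text
time: 39.4
position: [0.5187, -0.1249, 0.2258]
tool_rot: [0.168, 3.133, -0.007]
ft_force: [-0.1, 0.2, -1.1]
grip_width: 1.0
```

Request:
{"fn": "move_arm", "kwargs": {"jaw": [0, 0, 0], "slide": [[-4, 0, 0], [0, 0, 0], [0, 0, 0]], "dr": [[0, 0, 0], [0, 0, 0], [0, 0, 0]]}}

```text
time: 39.7
position: [0.5541, -0.1295, 0.2234]
tool_rot: [-0.17, -3.134, 0.007]
ft_force: [0.1, 0.7, -0.2]
grip_width: 0.996
```

Run:
```python
from h import *
plan([.4755,-.1215,.3]);im,d,K,T=snap("wrist","w20");C=cloud(K,T,d)
near=np.hypot(C[...,0]-.4755,C[...,1]+.1215)<.13
for lo,hi,z in [(.08,.1,.09),(.04,.062,.056)]:
    m=(near&(C[...,2]>lo)&(C[...,2]<hi)); m[225:]=0
    m=m.astype(np.uint8);n,lab,st,_=cv2.connectedComponentsWithStats(m);k=1+st[1:,4].argmax();k=np.argwhere(lab==k)[:,::-1]
    P=pix2z(K,T,k,z)[:,:2];print(z,cv2.minAreaRect((P*1000).astype(np.float32)),np.median(C[...,2][m>0]))
im,d,K,T=snap("side","s20");snap("top","t20")
cv2.imwrite("pics/s20b.png",cv2.resize(im[110:240,250:400,::-1],None,fx=4,fy=4))
```

```text
t 39.7 pos [ 0.5541 -0.1295  0.2234] f [ 0.1  0.7 -0.2] grip 86.6
yaw now 83.8 slide(cm, tool axes now) [ 7.92 -0.09 -7.64] slide in target-tool axes [ 7.9  -0.05 -7.66] dr deg [-0.26 -0.15 -0.  ] q7 1.7
0.09 ((474.6867980957031, -122.055908203125), (59.61960983276367, 139.0057373046875), 83.77774047851562) 0.08918732121281892
0.056 ((485.8672180175781, -122.36138916015625), (125.84675598144531, 181.51544189453125), 83.77437591552734) 0.04953827289702137
```

View pics/w20.png

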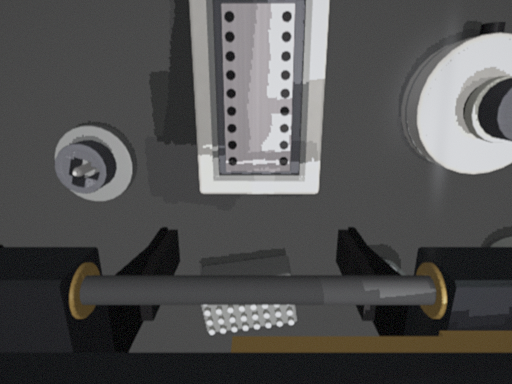

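View pics/s20.png

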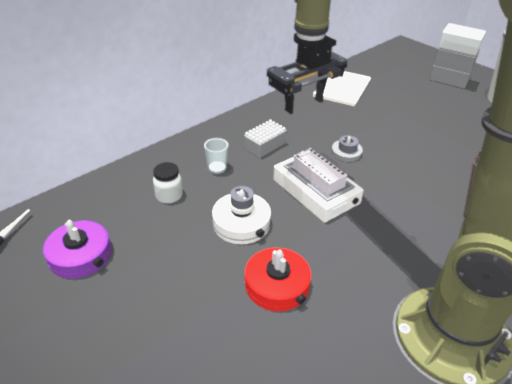

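Run:
```python
from h import *
print(get_state()["time"]); print(close_job())
```

```text
39.85
the job is handed in; nothing more can be done
None
```

The stack is taken apart and every part placed as asked. I handed the job in at 39.85 s of the 125 s, with the gripper open and clear of everything.

**Placements**
- **Spacer:** it lies on the flange of the white drive. Its top reads 70 mm, against 71 mm expected.
- **Straight-slot hub:** I turned it about 12° to match the keys and pushed it down onto the spacer, stopping at about 7 N. Its top reads 98 mm, against 99 mm expected. The picture shows both keys in the keyways and the hub flat on the spacer.
- **L-slot hub:** it is over the post of the storage stand, flat on the foot. Its top reads 45 mm, against 46 mm expected.
- **Block:** it lies inside the bath's rim, within about 1 mm of the middle, parallel to the bath. Its top reads 89 mm, against 90 mm expected.

The heights read about 1 mm low throughout, as the bench itself did at the start, so I take them as matching. The tip box, jar and beaker stand where they were in the last side picture.

**What went wrong or disagreed**
- **Near a joint limit:** before gripping the block, I turned the wrist the wrong way. The last joint reached −2.68 against its limit of −2.69, and the tool tilted about 5° while touching nothing. I turned it back, then gripped the block from the other side.
- **Grip on the hubs:** the gripper read about 55 mm on each hub instead of 56. Both held without slipping.
- **Bath check:** in the last wrist picture the bath was cut off at one edge. I therefore judged the block's centring against the bath position measured earlier.

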